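# Unclamp a port tube and hold its bore up to the inspection camera

### The arm

A 7-joint arm with a two-finger parallel gripper is mounted at the origin on the work surface; the furniture and walls round the work are solid. World frame = base frame: x ahead of the robot, y to its left, z up, the work surface at z = 0. Lengths are in mm, angles in rad, forces in N, time in s.
With the tool pointing down it reaches from about 400 to 875 mm from the base axis. Payload 4.4 kg.
Tool frame: the origin (TCP) lies midway between the tips of the shut fingers; the grasp point (between the pads) lies behind it (ctrl.grip_point_offset is the x of the grasp point in the tool frame, in mm); x points along the fingers, z is the direction in which the jaws open and shut, and the axes are right-handed (so a half turn about x gives the same grasp; the last joint's range is limited). The gripper opens to 85 mm and grips with 20 to 120 N. Pads are 22 mm wide; open, the fingers measure 114 mm over their backs; the gripper's body (76 mm by 85 mm) begins 54 mm behind the grasp point. The pads swing forward as they close: fully open they stand 13 mm farther back than shut.
Start: joints at [-1.337, 0.628, 0.038, 1.517, -0.027, 0.996, -0.02], TCP at [191.939, 621.03, 194.913] pointing down, gripper open.
Joint ranges: [-3.06, 3.06], [-0.37, 2.12], [-1.25, 1.32], [0.18, 2.47], [-1.1, 4.24], [0.23, 1.98], [-2.94, 2.94]. Speed limits (rad/s): [2.57, 2.57, 3.14, 3.14, 3.14, 3.14, 3.14].

### API

Orientations are given as [roll, pitch, yaw] about the fixed x, y, z axes, in that order (R = Rz(yaw) Ry(pitch) Rx(roll)).
In Python, from cell import status, eyes, ctrl gives the robot as it stands. The module is installed in compiled form; this text tells all that it offers.
- The arm moves only by the tool apply_moves, never from a script. Its argument "targets" is a list of rows, each a list of 3 entries, a list of its own where there are three numbers: the shift along the tool's x, y, z in mm, then the turn about the tool's x in degrees, then the finger opening in mm, from 0 to 85.4. In form: [[[dx, dy, dz], roll, claw], ...]. A call has 1 to 10 rows; each row shifts and turns the pose as measured when the row begins, along the tool's axes as they then stand; what a row does not reach is not made up. A row lasts 1/8 s, in which the tool goes at most 62.5 mm and 10.7 degrees, less where a joint would pass 70% of its speed; a pose out of reach is approached as far as the arm can. A call is refused whole if a number of a shift passes 62.5 or a number of a turn 10.7, either way. A call with a gripper value outside its range is refused whole. The fingers move at their own pace and stop on an object; the grip force is fixed at half the most. Time passes only in rows, so rows that do not move let the fingers close. It gives the time, the measured TCP pose, the force and the opening at its end, in the units of the state.
- status.read_state(): the state, without advancing time (a new reading comes with each control period).
- eyes.get_image(name): name is "side" or "top" or "wrist"; returns (picture, depth): 420x560x3 uint8, blue, green, red; 420x560 float32, mm along the optical axis (not along the pixel's ray), 0 where there is no reading.
- eyes.camera_params(name): a dict with "fx", "fy", "cx", "cy" (pixels), "dist" ([k1, k2, p1, p2, k3] as OpenCV has them; the pictures are not rectified), "R" (3x3) and "t" (3): a world point X has camera coordinates R X + t. Camera axes: x right, y down, z forward; pixel columns grow to the right and rows downward; lengths in mm; the calibration is good to about 2 mm. A picture is of the moment at which its call begins: read the wrist's pose just before it. camera_params takes no time and is no camera call; for the wrist camera it gives the pose at the moment of the call.
- ctrl.finish_job(): hands the job in, once; it reports no verdict.
The state is a dict: "clock": time; "qpos": joint angles; "qd": joint speeds; "tau": joint torques, N m; "eef_pos": TCP position; "tool_rot": TCP orientation; "force": force on the tool from outside, world axes, zero at the start; "torque": the same for the moment, N m; "width": finger opening in mm.
Only numpy, scipy, OpenCV 4.12 (cv2) and the standard library are available. Lean on these libraries where they do the work, as an engineer would, in place of code of your own. Each camera call takes 0.05 s, during which the arm holds its last target.

### The job

Free the aluminium loudspeaker port tube that lies in the clamp cradle: turn the wing nut on the cradle's post a quarter turn anticlockwise (seen from above), so that the clamp finger swings clear of the tube's end, then grip the tube and lift it out. Hold it in the air 15 cm in front of the inspection camera's lens (lens to middle of the tube), centred on the lens axis and sloping with it, so that the camera looks straight through the bore, and finish while still holding it there, motionless and touching nothing but the gripper. Do not touch the camera or its stand, and leave the other things on the table where they are.

Things in the scene. Friction and masses are not known exactly. Their poses are not given: they have to be found in the camera images.
- cradle: Clamp cradle, fixed: dark base plate 215 x 90 x 12 mm. Origin on the table under the tube's middle; x along the tube towards the post with the wing nut (axis at x = 105 mm). The tube's axis is 62 mm up, in V saddles at x = -42 and 42 mm (12 mm thick); end stops 49 mm high at x = -61 and 61 mm. Between the saddles nothing stands above the plate: room to grip across the tube.
- wing_nut (a joint): Turn of the wing nut about its vertical axis, rad: 0 = clamp finger along the cradle's -x, over the tube's end; grows anticlockwise from above; starts at 0 to 0.3, stop at 2.0, stays where left (friction 0.06 N m). The finger (bar 18 x 6 mm, 60 mm long from the axis, 2 mm above the tube, in line with the wing, turning with it) keeps the tube from lifting until swung aside.
- wing_grip (a point): Middle of the grip of the wing nut, on its turning axis, 120 mm above the table. The wing is one upright flat plate across the axis, 50 mm long, 10 mm thick, from 104 to 131 mm above the table. x lies along the wing (turning with it), y across its thickness, z up. The clamp finger's upper face is 22 mm below this point.
- tube_center (a point): Centre of the plain grey aluminium port tube to be presented: outside diameter 56 mm, length 110 mm, wall about 3 mm, bore open right through, about 0.13 kg. The point lies on the tube's axis, half-way along; its z axis is the tube's axis (lying, along the cradle's x at the start). Both ends are alike.
- view_point (a point): Point in the air 150 mm straight in front of the lens of the inspection camera, 200 mm above the table, where the tube's centre must be held. Its x axis is the lens axis, pointing at the lens (away from the robot and 20 degrees upwards); y is level. The tube's axis must lie along this x axis, either way round.
- camera_stand: Inspection camera on a stand, fixed: base plate 110 x 110 mm, column 340 mm high, grey head 56 mm wide, lens looking to the robot and 20 degrees down. Origin on the table under the lens glass, which is 251 mm up; the camera looks to -x; column at x = 125 mm; the head reaches back to the column, up to 320 mm high. Not to be touched.
- short_tube: Bystander: a shorter grey port tube, 52 mm diameter, 85 mm high, standing on the table; origin under its centre. Not the tube wanted.
- masking: Bystander: a roll of masking tape, 100 mm diameter, 25 mm high, flat on the table; origin under its centre.
- wax: Bystander: a round wax tin, 67 mm diameter, 64 mm high; origin under its centre.
There are look-alikes about, which are no part of the job. What is shaped like the cradle but blue is not meant.

How it is judged:
By the outcome, as a careful person would: the job done as asked, in the order asked, and still so for the second after the job is handed in, while the arm keeps its last pose, push and grip.
It also fails if it takes over 51 s, if anything falls off the work surface, if the arm or the gripper's body presses on something with over 40 N, if the wrist force passes 120 N, or if a joint passes its speed limit or range.

## Working session

There is one attempt and no reset: what is moved stays moved. The work goes in short steps, Python scripts to look and compute and a tool call to move; the robot and the scene stay as the last step left them, time stands still between calls to the robot, and variables do not carry over. Pictures are saved under pics/ and viewed, and the job is handed in when it is done.

Besides the shell and the picture viewer there is one more tool, called after "Emit:" in YAML: its name, and indented under it one key for each argument. apply_moves: Moves the arm, as the interface text tells. Its arguments: {"type":"object","properties":{"targets":{"type":"array"}},"required":["targets"]}

```bash
mkdir -p pics; ls
python3 - <<'E'
from cell import status, eyes, ctrl
import cv2, numpy as np, pickle
print(status.read_state()); print(ctrl.grip_point_offset)
d={}
for n in ["side","top","wrist"]:
    p=eyes.camera_params(n); im,dep=eyes.get_image(n)
    d[n]=(p,im,dep); cv2.imwrite(f"pics/{n}0.png",im)
    print(n,p)
pickle.dump(d,open("d0.pkl","wb"))
E
```

```text
pics
{'clock': 0.0, 'qpos': array([-1.33679595,  0.62930455,  0.03845385,  1.51835984, -0.02702768,
        0.99627992, -0.02001343]), 'qd': array([ 0.0011887 ,  0.00047716, -0.00209277, -0.00055901,  0.00085988,
        0.00037976,  0.00017312]), 'tau': array([-5.62578327e-05, -5.63399971e+01,  1.22598186e+00, -1.93438107e+01,
        1.09814038e-02,  1.04422291e-02,  9.74405964e-06]), 'eef_pos': array([191.73516552, 620.3694947 , 194.01890147]), 'tool_rot': array([-3.13855034,  1.56896273, -1.86759231]), 'force': array([-0.02310739, -0.39678978, -0.06514103]), 'torque': array([0.04982986, 0.01691189, 0.03124293]), 'width': 85.45236711937666}
-18.700000000000003
side {'fx': 438.49387480721407, 'fy': 438.49387480721407, 'cx': 276.70485960967005, 'cy': 208.7799182037076, 'dist': array([-0.02314339,  0.        ,  0.        ,  0.        ,  0.        ]), 'R': array([[ 0.95236275, -0.30442361, -0.0182063 ],
       [-0.14858964, -0.4110594 , -0.89941719],
       [ 0.26631996,  0.8592767 , -0.43671185]]), 't': array([-441.05075099,  189.20196281, 1110.47348177])}
top {'fx': 536.2040994607671, 'fy': 536.2040994607671, 'cx': 272.15191270674677, 'cy': 198.90404421996874, 'dist': array([-0.13546655,  0.        ,  0.        ,  0.        ,  0.        ]), 'R': array([[-0.00436236, -0.99995393, -0.00855059],
       [-0.9975962 ,  0.00494311, -0.06911869],
       [ 0.06915778,  0.00822852, -0.9975718 ]]), 't': array([  -5.5851123 ,  478.80779919, 1902.20428984])}
wrist {'fx': 368.64554657314306, 'fy': 368.64554657314306, 'cx': 276.3850548253396, 'cy': 208.45050836191132, 'dist': array([-0.07857969,  0.        ,  0.        ,  0.        ,  0.        ]), 'R': array([[ 0.29479676,  0.95555613, -0.00271373],
       [ 0.91178185, -0.28044002,  0.30001209],
       [ 0.28591735, -0.09091692, -0.95393154]]), 't': array([-647.56743404,  -39.87489338,  380.9013402 ])}
```

View pics/side0.png

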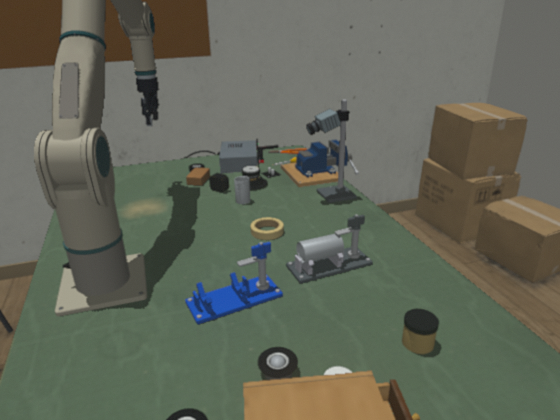

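View pics/top0.png

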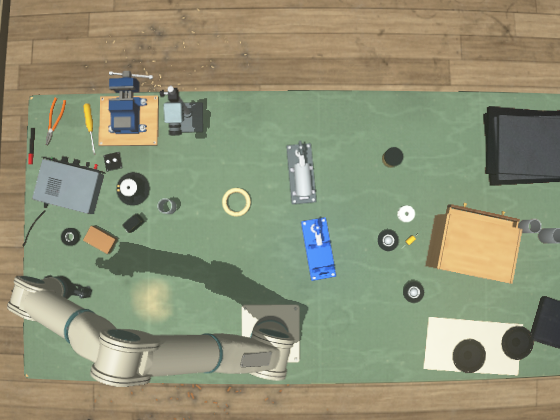

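View pics/wrist0.png

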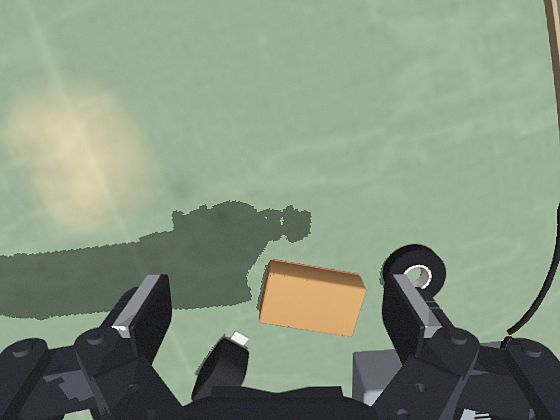

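```bash
cat > h.py <<'E'
import numpy as np, cv2
def cloud(p,dep):
    h,w=dep.shape
    K=np.array([[p['fx'],0,p['cx']],[0,p['fy'],p['cy']],[0,0,1]])
    uv=np.stack(np.meshgrid(np.arange(w),np.arange(h)),-1).reshape(-1,1,2).astype(np.float64)
    n=cv2.undistortPoints(uv,K,p['dist']).reshape(h,w,2)
    c=np.dstack([n[...,0]*dep,n[...,1]*dep,dep]).astype(float)
    return (c-p['t'])@p['R']
def ray(p,u,v,z):
    K=np.array([[p['fx'],0,p['cx']],[0,p['fy'],p['cy']],[0,0,1]])
    n=cv2.undistortPoints(np.array([[[u,v]]],float),K,p['dist']).ravel()
    d=p['R'].T@np.array([n[0],n[1],1]); o=-p['R'].T@p['t']
    return o+d*(z-o[2])/d[2]
def proj(p,X):
    K=np.array([[p['fx'],0,p['cx']],[0,p['fy'],p['cy']],[0,0,1]])
    return cv2.projectPoints(np.atleast_2d(X).astype(float),cv2.Rodrigues(p['R'])[0],p['t'],K,p['dist'])[0].reshape(-1,2)
E
python3 - <<'E'
import pickle,cv2,numpy as np
from h import *
d=pickle.load(open('d0.pkl','rb'))
p,im,dep=d['top']
a=cv2.resize(im[130:290,260:360],None,fx=4,fy=4,interpolation=cv2.INTER_CUBIC)[:600]
b=cv2.resize(im[80:150,140:230],None,fx=4,fy=4,interpolation=cv2.INTER_CUBIC)
cv2.imwrite('pics/tc.png',a);cv2.imwrite('pics/tcam.png',b)
p,im,dep=d['side']
cv2.imwrite('pics/sc.png',cv2.resize(im[90:290,270:400],None,fx=3,fy=3,interpolation=cv2.INTER_CUBIC))
for n in('top','side'):
    p,im,dep=d[n]; c=cloud(p,dep)
    print(n,[ (q,c[q].round(0)) for q in ([(170,302),(200,270),(115,195),(110,172),(202,236),(157,392)] if n=='top' else [(250,320),(345,420),(120,330),(235,300),(190,243)])], (dep>0).mean())
E
```

```text
top [((170, 302), array([ 572., -112.,   97.])), ((200, 270), array([476.,   0.,   0.])), ((115, 195), array([789., 274.,   5.])), ((110, 172), array([738., 300., 303.])), ((202, 236), array([469., 123.,   5.])), ((157, 392), array([ 622., -432.,   65.]))] 0.9959736394557823
side [((250, 320), array([ 534., -140.,   71.])), ((345, 420), array([ 611., -467.,   24.])), ((120, 330), array([736., 271., 284.])), ((235, 300), array([558.,  68.,  -1.])), ((190, 243), array([452., 341.,  52.]))] 0.9957142857142857
```

View pics/tc.png

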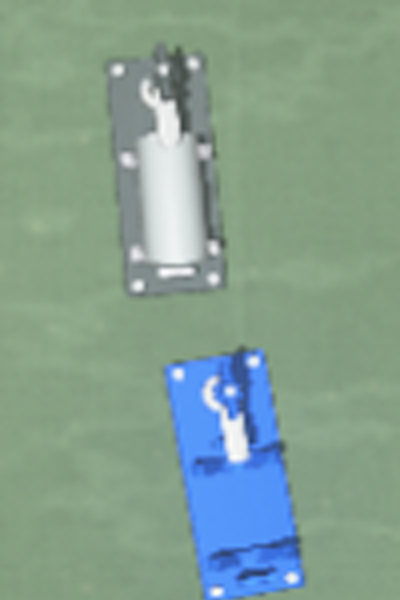

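View pics/tcam.png

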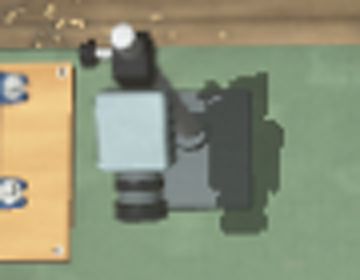

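View pics/sc.png

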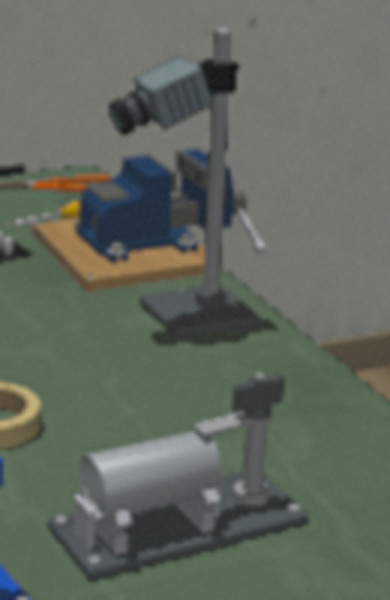

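Run:
```python
import pickle,cv2,numpy as np
from h import *
d=pickle.load(open('d0.pkl','rb'))
C={n:cloud(*[d[n][0],d[n][2]]).reshape(-1,3) for n in('top','side')}
for n,c in C.items():
    print(n)
    reg=(abs(c[:,0]-550)<170)&(abs(c[:,1]+115)<90)
    def show(nm,m):
        q=c[m]
        if len(q)<4: print(nm,len(q));return
        r=cv2.minAreaRect(q[:,:2].astype(np.float32)); 
        print(nm,len(q),'mean',q.mean(0).round(1),'rect',np.round(r[0],1),np.round(r[1],1),round(r[2],1))
    # restrict out the blue cradle via colour
    im=d[n][1].reshape(-1,3).astype(int)
    nb=im[:,0]-im[:,2]<40
    g=reg&nb&(c[:,0]>440)
    show('plate',g&(c[:,2]>6)&(c[:,2]<16)&(im.max(1)-im.min(1)<25))
    show('tube top',g&(c[:,2]>78)&(c[:,2]<94))
    show('finger',g&(c[:,2]>94.5)&(c[:,2]<102))
    show('wing',g&(c[:,2]>108)&(c[:,2]<140))
    k=(abs(c[:,0]-760)<130)&(abs(c[:,1]-285)<80)
    show('cam z>200',k&(c[:,2]>200)&(c[:,2]<321))
    show('column top',k&(c[:,2]>322))
    show('camplate',k&(c[:,2]>3)&(c[:,2]<14)&(c[:,1]<310))
    w=g&(c[:,2]>108)&(c[:,2]<140); print(c[w].round(0).tolist()[:60])
```

```text
top
plate 534 mean [ 575.  -109.6   11.3] rect [ 574.8 -111.5] [223.3  94.2] 4.9
tube top 347 mean [ 545.1 -115.2   86. ] rect [ 566.9 -112.8] [155.   52.1] 4.5
finger 87 mean [ 575.  -112.8   97.4] rect [ 572.6 -113.1] [167.3  29.9] 4.4
wing 46 mean [ 644.6 -105.8  127.3] rect [ 645.4 -104.8] [20.7 45.1] 89.5
cam z>200 716 mean [734.3 298.5 291.2] rect [737.9 300.2] [145.1  62.6] 10.0
column top 42 mean [793.7 298.7 336.6] rect [794.  299.3] [17.8 17.7] 47.8
camplate 710 mean [752.6 258.7   7.7] rect [755.4 258.4] [249.8 103.5] 0.5
[[668.0, -101.0, 128.0], [667.0, -104.0, 136.0], [667.0, -108.0, 131.0], [664.0, -101.0, 130.0], [664.0, -104.0, 130.0], [664.0, -107.0, 133.0], [660.0, -101.0, 133.0], [661.0, -104.0, 127.0], [660.0, -107.0, 133.0], [657.0, -101.0, 132.0], [658.0, -104.0, 123.0], [655.0, -101.0, 121.0], [654.0, -104.0, 131.0], [653.0, -107.0, 133.0], [650.0, -104.0, 131.0], [649.0, -110.0, 138.0], [654.0, -115.0, 110.0], [650.0, -95.0, 112.0], [648.0, -101.0, 126.0], [647.0, -107.0, 131.0], [648.0, -111.0, 125.0], [644.0, -101.0, 127.0], [643.0, -104.0, 130.0], [642.0, -
[... 1821 characters left out ...]
.0], [641.0, -113.0, 132.0], [644.0, -112.0, 132.0], [648.0, -110.0, 130.0], [649.0, -114.0, 131.0], [656.0, -107.0, 127.0], [658.0, -108.0, 127.0], [661.0, -107.0, 126.0], [663.0, -110.0, 127.0], [666.0, -109.0, 127.0], [669.0, -109.0, 126.0], [623.0, -110.0, 132.0], [625.0, -111.0, 132.0], [630.0, -107.0, 129.0], [631.0, -111.0, 130.0], [634.0, -111.0, 130.0], [635.0, -113.0, 131.0], [639.0, -111.0, 129.0], [642.0, -112.0, 129.0], [645.0, -112.0, 128.0], [646.0, -114.0, 129.0], [649.0, -114.0, 129.0], [654.0, -111.0, 127.0], [657.0, -110.0, 126.0], [662.0, -107.0, 123.0], [664.0, -109.0, 124.0], [667.0, -108.0, 123.0], [672.0, -105.0, 120.0], [623.0, -110.0, 128.0], [624.0, -112.0, 129.0]]
```

```bash
cat >> h.py <<'E'
from scipy.spatial.transform import Rotation as Ro
def toolR(s): return Ro.from_euler('xyz',s['tool_rot']).as_matrix()
def plan(target,yaw_deg=None,s=None):
    """print shift in tool axes to put TCP at target; and roll needed to have jaw axis (tool z) at world yaw"""
    from cell import status
    s=s or status.read_state(); R=toolR(s)
    dd=R.T@(np.array(target)-s['eef_pos'])
    a=np.degrees(np.arctan2(R[1,2],R[0,2])); 
    print('tcp',s['eef_pos'].round(1),'toolx',R[:,0].round(4),'jaw yaw',a.round(2),'tooly',R[:,1].round(3))
    print('shift tool',dd.round(1),'|d|',np.linalg.norm(dd).round(1))
    if yaw_deg is not None:
        e=(yaw_deg-a+90)%180-90; print('yaw change',e.round(2),'-> roll',(-e).round(2))
    print('q',s['qpos'].round(2),'F',s['force'].round(1),'T',s['torque'].round(2),'w',round(s['width'],1),'t',round(s['clock'],2))
E
python3 -c "
from h import *
plan([600,-108,300],95)"
```

```text
tcp [191.8 620.5 194.2] toolx [-4.0e-04 -1.4e-03 -1.0e+00] jaw yaw 72.82 tooly [-0.955  0.295  0.   ]
shift tool [-104.9 -605.2 -575.6] |d| 841.8
yaw change 22.18 -> roll -22.18
q [-1.34  0.63  0.04  1.52 -0.03  1.   -0.02] F [-0.  -0.1  0.2] T [-0.04  0.01 -0.02] w 85.0 t 0.15
```

Emit:
apply_moves:
  targets:
    - [[-30,-20,-20],0,85]
    - [[-30,-30,-30],0,85]
    - [[-20,-40,-38],0,85]
    - [[-10,-42,-40],0,85]
    - [[0,-42,-40],0,85]
    - [[0,-42,-40],0,85]

```text
clock: 0.9
eef_pos: [338.0, 354.5, 284.8]
tool_rot: [2.922, 1.568, -2.08]
force: [1.4, -0.4, 0.1]
width: 85.1
```

```bash
python3 -c "
from h import *
plan([600,-108,300],95)"
```

```text
tcp [338.  354.5 284.8] toolx [-0.0015 -0.0027 -1.    ] jaw yaw 73.38 tooly [-0.958  0.286  0.001]
shift tool [ -14.3 -383.4 -368.3] |d| 531.8
yaw change 21.62 -> roll -21.62
q [-0.93  0.3   0.09  1.82 -0.03  1.02  0.45] F [ 1.4 -0.4  0.1] T [ 0.11 -0.1  -0.01] w 85.1 t 0.9
```

Emit:
apply_moves:
  targets:
    - [[0,-42,-40],0,85]
    - [[0,-42,-40],0,85]
    - [[0,-42,-40],0,85]
    - [[0,-42,-40],0,85]
    - [[0,-42,-40],0,85]
    - [[0,-42,-40],0,85]
    - [[0,-42,-40],0,85]
    - [[0,-42,-40],0,85]
    - [[0,-40,-38],0,85]
    - [[0,0,0],10.5,85]

```text
clock: 2.15
eef_pos: [602.5, -117.5, 284.5]
tool_rot: [-2.862, 1.567, -1.775]
force: [-0.9, 1.4, 0.5]
width: 84.8
```

Emit:
apply_moves:
  targets:
    - [[0,0,0],10.5,85]
    - [[0,0,0],10.5,85]
    - [[0,0,0],10.5,85]
    - [[0,0,0],10.5,85]
    - [[0,0,0],10.5,85]
    - [[0,0,0],10.5,85]
    - [[0,0,0],10.5,85]
    - [[0,0,0],10.5,85]
    - [[0,0,0],10.5,85]
    - [[0,0,0],10.5,85]

```text
clock: 3.4
eef_pos: [600.1, -117.5, 280.4]
tool_rot: [-2.254, 1.562, -3.035]
force: [0.7, 0.1, 0.5]
width: 84.8
```

```bash
python3 -c "
from h import *
plan([580,-108,300],-85)"
```

```text
tcp [ 600.1 -117.5  280.4] toolx [-8.5e-03 -9.0e-04 -1.0e+00] jaw yaw -44.76 tooly [ 0.704  0.71  -0.007]
shift tool [-19.4  -7.5 -21.1] |d| 29.6
yaw change -40.24 -> roll 40.24
q [-0.32  0.61  0.82  1.52 -0.46  1.22 -0.21] F [0.7 0.1 0.5] T [-0.03  0.01  0.07] w 84.8 t 3.4
```

Emit:
apply_moves:
  targets:
    - [[0,-10,-10],10.1,85]
    - [[0,-10,0],10.1,85]
    - [[-10,-10,0],10.1,85]
    - [[-10,-5,0],10.1,85]
    - [[0,0,0],0,85]
    - [[0,0,0],0,85]

```text
clock: 4.15
eef_pos: [562.1, -126.8, 298.6]
tool_rot: [-1.68, 1.558, 3.099]
force: [0.4, 0.0, -0.7]
width: 85.2
```

Run:
```python
from h import *
from cell import eyes
import pickle
plan([580,-108,300],-85)
p=eyes.camera_params('wrist'); im,dep=eyes.get_image('wrist')
pickle.dump((p,im,dep),open('w1.pkl','wb')); cv2.imwrite('pics/w1.png',im)
print('cam pos',(-p['R'].T@p['t']).round(1), 'axis',p['R'][2].round(3))
```

```text
tcp [ 562.1 -126.8  298.6] toolx [-1.280e-02  5.000e-04 -9.999e-01] jaw yaw -86.17 tooly [ 0.998  0.067 -0.013]
shift tool [ -1.6  19.  -17.5] |d| 25.9
yaw change 1.17 -> roll -1.17
q [-0.43  0.62  1.05  1.59 -0.55  1.27 -0.79] F [ 0.4  0.  -0.7] T [-0.03  0.01  0.02] w 85.2 t 4.15
cam pos [ 640.6 -122.9  477. ] axis [-0.311 -0.021 -0.95 ]
```

View pics/w1.png

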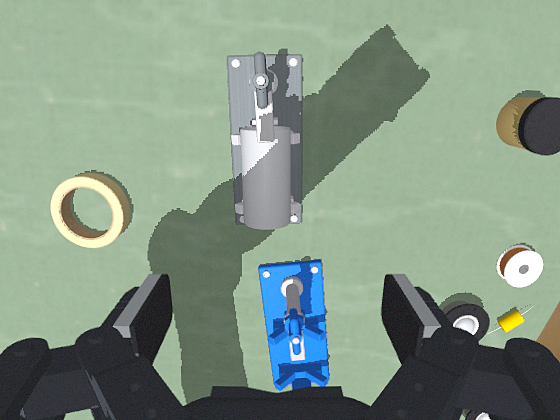

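Run:
```python
from h import *
import pickle
p,im,dep=pickle.load(open('w1.pkl','rb'))
c=cloud(p,dep)
big=cv2.resize(im[40:240,215:315],None,fx=3,fy=3,interpolation=cv2.INTER_CUBIC); cv2.imwrite('pics/w1c.png',big)
q=c[40:235,220:315].reshape(-1,3)
for z0,z1,n in[(10,15,'plate'),(86,92,'tubetop'),(95,101,'finger'),(122,133,'wing'),(133,160,'above')]:
    m=q[(q[:,2]>z0)&(q[:,2]<z1)]
    r=cv2.minAreaRect(m[:,:2].astype(np.float32)); print(n,len(m),m.mean(0).round(1),np.round(r[0],1),np.round(r[1],1),round(r[2],2))
# tube: ridge axis & ends
m=q[(q[:,2]>70)&(q[:,2]<94)&(q[:,0]<596)]
from scipy.optimize import least_squares
def f(v):
    x0=545; d=np.array([1,v[1],v[3]]);d/=np.linalg.norm(d)
    w=m-np.array([x0,v[0],v[2]]); return np.linalg.norm(np.cross(w,d),axis=1)-28
s=least_squares(f,[-115,.09,62,0],loss='soft_l1'); print('cyl y@545,slope,z,zslope',s.x.round(3),'rms',np.std(f(s.x)).round(2), np.degrees(np.arctan(s.x[1])).round(2))
print('tube x range',np.percentile(m[:,0],[0,1,99,100]).round(1))
for uv in[(236,63),(294,62),(240,219),(294,218)]: print(uv,ray(p,*uv,13).round(1))
for uv in[(260,53),(263,108),(261,81)]: print(uv,ray(p,*uv,131).round(1), c[uv[1],uv[0]].round(1))
```

```text
plate 5260 [ 608.6 -113.4   12.4] [ 572.3 -114.4] [214.1  90.4] 4.9
tubetop 2409 [ 540.9 -117.5   88.8] [ 542.9 -117.5] [110.6  33.6] 4.11
finger 729 [ 609.5 -112.9   98.2] [ 622.4 -109.3] [71.2 24.6] 3.84
wing 576 [ 646.8 -108.   130.7] [ 646.2 -107.7] [49.8 14.3] 3.73
above 105 [ 647.  -108.2  134.7] [ 647.  -108.4] [12.  12.6] 56.76
cyl y@545,slope,z,zslope [-1.17094e+02  7.90000e-02  6.20830e+01 -6.00000e-03] rms 0.63 4.54
tube x range [486.2 489.4 594.7 596. ]
(236, 63) [666.7 -72.9  13. ]
(294, 62) [ 672.3 -141.5   13. ]
(240, 219) [470.5 -85.4  13. ]
(294, 218) [ 476.8 -157.3   13. ]
(260, 53) [ 669.8 -106.3  131. ] [ 669.8 -106.3  130.3]
(263, 108) [ 622.6 -111.7  131. ] [ 622.6 -111.7  130.6]
(261, 81) [ 646.1 -108.6  131. ] [ 646.1 -108.7  134. ]
```

View pics/w1c.png

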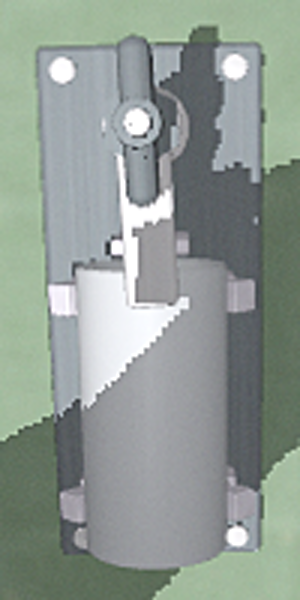

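Run:
```python
from h import *
import pickle
p,im,dep=pickle.load(open('w1.pkl','rb'))
q=cloud(p,dep)[40:235,220:315].reshape(-1,3)
m=q[(q[:,2]>128.5)&(q[:,2]<132.5)&(np.hypot(q[:,0]-646.5,q[:,1]+108)>8)]
v=cv2.fitLine(m[:,:2].astype(np.float32),cv2.DIST_HUBER,0,.01,.01).ravel(); print('wing',len(m),v, np.degrees(np.arctan2(v[1],v[0])))
m=q[(q[:,2]>96.5)&(q[:,2]<99.5)&(q[:,0]<635)]
v=cv2.fitLine(m[:,:2].astype(np.float32),cv2.DIST_HUBER,0,.01,.01).ravel(); print('finger',len(m),v, np.degrees(np.arctan2(v[1],v[0])),m.min(0),m.max(0))
plan([646.5,-108,190],-84)
```

```text
wing 374 [ 9.9215287e-01  1.2503050e-01  6.4745337e+02 -1.0794542e+02] 7.182517
finger 638 [ 9.977613e-01 -6.687545e-02  6.081469e+02 -1.134288e+02] -3.8345428 [ 586.65538336 -123.64422003   96.52557656] [ 634.93775462 -100.87869211   99.49508496]
tcp [ 562.2 -126.8  298.6] toolx [-1.290e-02  6.000e-04 -9.999e-01] jaw yaw -86.19 tooly [ 0.998  0.066 -0.013]
shift tool [107.5  86.8 -13. ] |d| 138.8
yaw change 2.19 -> roll -2.19
q [-0.43  0.62  1.05  1.59 -0.55  1.27 -0.79] F [-0.4  0.1  0. ] T [-0.01 -0.04  0.02] w 85.1 t 4.2
```

Emit:
apply_moves:
  targets:
    - [[25,22,-3],-1.6,85]
    - [[30,28,-4],-1.6,85]
    - [[30,25,-4],0,85]
    - [[22,12,-2],0,85]
    - [[0,0,0],0,85]

```text
clock: 4.82
eef_pos: [648.6, -103.5, 186.2]
tool_rot: [-1.982, 1.557, 2.864]
force: [-0.7, 0.2, 0.9]
width: 84.7
```

```bash
python3 -c "
from h import *
plan([646.5,-108,104],-83)"
```

```text
tcp [ 648.6 -103.5  186.2] toolx [-0.0128  0.0037 -0.9999] jaw yaw -82.39 tooly [ 0.991  0.132 -0.012]
shift tool [82.2 -1.7  4.6] |d| 82.4
yaw change -0.61 -> roll 0.61
q [-0.35  0.82  0.92  1.51 -0.68  1.17 -0.75] F [-0.7  0.2  0.9] T [ 0.01 -0.02  0.01] w 84.7 t 4.83
```

Emit:
apply_moves:
  targets:
    - [[20,-2,4],0.6,70]
    - [[25,0,0],0,60]
    - [[25,0,0],0,50]
    - [[12,0,0],0,45]
    - [[0,0,0],0,45]
    - [[0,0,0],0,45]

```text
clock: 5.58
eef_pos: [644.3, -112.6, 105.4]
tool_rot: [-1.762, 1.563, 3.066]
force: [0.0, -0.2, -0.6]
width: 44.8
```

Run:
```python
from h import *
from cell import eyes
plan([646.5,-108,104],-83)
im,dep=eyes.get_image('wrist'); cv2.imwrite('pics/w2.png',im)
```

```text
tcp [ 644.3 -112.6  105.4] toolx [-7.9e-03  6.0e-04 -1.0e+00] jaw yaw -83.34 tooly [ 0.993  0.116 -0.008]
shift tool [ 1.4  2.7 -4.3] |d| 5.3
yaw change 0.34 -> roll -0.34
q [-0.32  0.9   0.86  1.59 -0.76  1.02 -0.68] F [ 0.  -0.2 -0.6] T [0.01 0.01 0.02] w 44.8 t 5.58
```

View pics/w2.png

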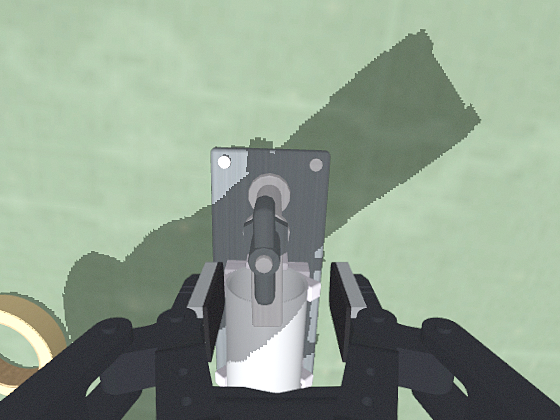

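Emit:
apply_moves:
  targets:
    - [[1,2.5,-4],-0.3,45]
    - [[0,0,0],0,45]
    - [[0,0,0],0,30]

```text
clock: 6.0
eef_pos: [647.6, -108.0, 106.0]
tool_rot: [-1.76, 1.566, 3.075]
force: [-0.5, -0.2, -0.7]
width: 30.4
```

```bash
python3 -c "
from h import *
plan([646.5,-108,104],-83)"
```

```text
tcp [ 647.6 -108.   106. ] toolx [-5.e-03  3.e-04 -1.e+00] jaw yaw -82.97 tooly [ 0.992  0.122 -0.005]
shift tool [ 2.  -1.1 -0.2] |d| 2.3
yaw change -0.03 -> roll 0.03
q [-0.33  0.9   0.85  1.59 -0.76  1.02 -0.69] F [-0.5 -0.2 -0.7] T [0.01 0.01 0.03] w 30.4 t 6.0
```

Emit:
apply_moves:
  targets:
    - [[2,-1,0],0,15]
    - [[0,0,0],0,0]
    - [[0,0,0],0,0]
    - [[0,0,0],0,0]
    - [[0,0,0],0,0]

```text
clock: 6.62
eef_pos: [646.5, -108.3, 103.9]
tool_rot: [-1.726, 1.566, 3.109]
force: [-1.1, 0.1, -0.1]
width: -0.2
```

```bash
python3 -c "
from h import *
plan([646.5,-108,104],-83)"
```

```text
tcp [ 646.5 -108.3  103.9] toolx [-5.2e-03  2.0e-04 -1.0e+00] jaw yaw -82.97 tooly [ 0.992  0.122 -0.005]
shift tool [-0.1  0.1 -0.3] |d| 0.3
yaw change -0.03 -> roll 0.03
q [-0.33  0.9   0.85  1.59 -0.77  1.02 -0.68] F [-1.1  0.1 -0.1] T [ 0.05 -0.03 -0.  ] w -0.2 t 6.62
```

Run:
```python
from h import *
from cell import eyes
im,dep=eyes.get_image('wrist'); cv2.imwrite('pics/w3.png',im)
im,dep=eyes.get_image('side'); cv2.imwrite('pics/s3.png',cv2.resize(im[150:290,270:410],None,fx=4,fy=4))
```

```text
(no output)
```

View pics/w3.png

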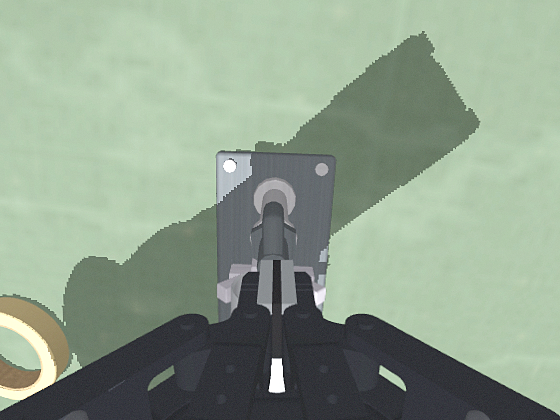

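View pics/s3.png

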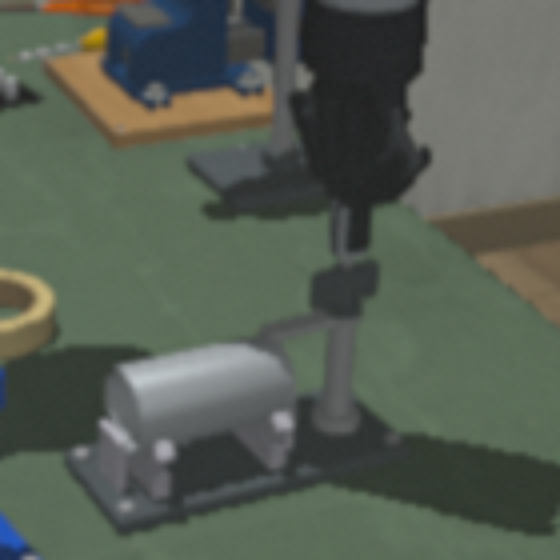

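Run:
```python
from h import *
from cell import eyes,status
for n in ('side','wrist'):
    p=eyes.camera_params(n); im,dep=eyes.get_image(n); c=cloud(p,dep)
    q=c.reshape(-1,3); k=im.reshape(-1,3)
    m=(np.hypot(q[:,0]-646,q[:,1]+108)<60)&(q[:,2]>100)&(q[:,2]<200)
    u=np.argwhere(m.reshape(dep.shape))
    print(n,m.sum())
    if n=='side':
        for r in range(185,245,2):
            row=c[r,340:372:4]; print(r,[tuple(x.round(0).astype(int)) for x in row])
    else:
        for r in range(200,400,10):
            row=c[r,262:296:5]; print(r,[tuple(x.round(0).astype(int)) for x in row])
plan([646.5,-108,104],-83)
```

```text
side 459
185 [(np.int64(791), np.int64(287), np.int64(42)), (np.int64(834), np.int64(342), np.int64(14)), (np.int64(635), np.int64(-75), np.int64(208)), (np.int64(631), np.int64(-105), np.int64(220)), (np.int64(631), np.int64(-124), np.int64(228)), (np.int64(638), np.int64(-132), np.int64(229)), (np.int64(152), np.int64(-1011), np.int64(647)), (np.int64(648), np.int64(-153), np.int64(236))]
187 [(np.int64(796), np.int64(297), np.int64(30)), (np.int64(807), np.int64(288), np.int64(31)), (np.int64(632), np.int64(-81), np.int64(205)), (np.int64(632), np.int64(-104), np.int64(214)), (np.int64(633), np.int64(-122), np.int64(221)), (np.int64(639), np.int64(-132), np.int64(224)), (np.int64(645), np.int64(-139), np.int64(226)), (np.int64(649), np.int64(-153), np.int64(231))]
189 [(np.int64(795), np.int64(294), np.int64(23)), (np.int64(808), np.int64(289), np.int64(23)), (np.int64(632), np.int64(-83), np.int64(200)), (np.int64(630), np.int64(-107), np.int64(210)), (np.int64(632), np.int64(-125), np.int64(217)), (np.int64(642), np.int64(-127), np.int64(216)), (np.int64(656), np.int64(-122), np
[... 16536 characters left out ...]
t64(639), np.int64(-114), np.int64(192)), (np.int64(654), np.int64(-113), np.int64(207))]
390 [(np.int64(657), np.int64(-105), np.int64(215)), (np.int64(639), np.int64(-108), np.int64(196)), (np.int64(535), np.int64(-120), np.int64(90)), (np.int64(536), np.int64(-124), np.int64(90)), (np.int64(535), np.int64(-127), np.int64(89)), (np.int64(640), np.int64(-114), np.int64(197)), (np.int64(657), np.int64(-112), np.int64(214))]
tcp [ 646.5 -108.3  103.9] toolx [-5.2e-03  2.0e-04 -1.0e+00] jaw yaw -82.97 tooly [ 0.992  0.122 -0.005]
shift tool [-0.1  0.1 -0.3] |d| 0.3
yaw change -0.03 -> roll 0.03
q [-0.33  0.9   0.85  1.59 -0.77  1.02 -0.68] F [-0.2  0.  -0.7] T [-0.04 -0.05  0.02] w -0.3 t 6.83
```

Run:
```python
from h import *
from cell import eyes,status
p=eyes.camera_params('wrist'); im,dep=eyes.get_image('wrist'); c=cloud(p,dep)
for u in (264,268,286,290): print(u,[(v,c[v,u,2].round(0)) for v in range(248,264,1)])
q=c.reshape(-1,3); m=q[(abs(q[:,0]-657)<4)&(abs(q[:,1]+108)<12)&(q[:,2]>134)&(q[:,2]<150)]; print(m[:,2].min(), np.sort(m[:,2])[:10])
p=eyes.camera_params('side'); im,dep=eyes.get_image('side'); c=cloud(p,dep)
for u in (354,356,358,360,362): print(u,[(v,c[v,u].round(0).astype(int).tolist()) for v in range(211,217)])
```

```text
264 [(248, np.float64(130.0)), (249, np.float64(129.0)), (250, np.float64(130.0)), (251, np.float64(129.0)), (252, np.float64(130.0)), (253, np.float64(129.0)), (254, np.float64(130.0)), (255, np.float64(132.0)), (256, np.float64(133.0)), (257, np.float64(131.0)), (258, np.float64(132.0)), (259, np.float64(131.0)), (260, np.float64(145.0)), (261, np.float64(146.0)), (262, np.float64(148.0)), (263, np.float64(148.0))]
268 [(248, np.float64(132.0)), (249, np.float64(131.0)), (250, np.float64(131.0)), (251, np.float64(131.0)), (252, np.float64(132.0)), (253, np.float64(131.0)), (254, np.float64(132.0)), (255, np.float64(132.0)), (256, np.float64(133.0)), (257, np.float64(133.0)), (258, np.float64(132.0)), (259, np.float64(132.0)), (260, np.float64(144.0)), (261, np.float64(147.0)), (262, np.float64(147.0)), (263, np.float64(148.0))]
286 [(248, np.float64(118.0)), (249, np.float64(120.0)), (250, np.float64(120.0)), (251, np.float64(122.0)), (252, np.float64(122.0)), (253, np.float64(124.0)), (254, np.float64(125.0)), (255, np.float64(126.0)), (256, np.float64(127.0)), (257, np.float64(12
[... 793 characters left out ...]
13, [637, -114, 145]), (214, [772, 137, 1]), (215, [642, -105, 134]), (216, [640, -108, 133])]
356 [(211, [642, -114, 150]), (212, [640, -117, 149]), (213, [641, -117, 146]), (214, [641, -116, 143]), (215, [645, -111, 137]), (216, [646, -108, 132])]
358 [(211, [644, -121, 153]), (212, [643, -123, 152]), (213, [647, -115, 144]), (214, [782, 128, 4]), (215, [653, -106, 133]), (216, [651, -110, 132])]
360 [(211, [651, -118, 150]), (212, [650, -120, 148]), (213, [655, -113, 142]), (214, [792, 132, 0]), (215, [659, -106, 132]), (216, [658, -109, 131])]
362 [(211, [809, 151, -1]), (212, [803, 139, 2]), (213, [799, 133, 2]), (214, [667, -101, 131]), (215, [665, -105, 130]), (216, [664, -107, 128])]
```

Run:
```python
from h import *
import pickle
p,im,dep=pickle.load(open('w1.pkl','rb')); c=cloud(p,dep)
print([ (v,c[v,155].round(0).tolist(), c[v,397].round(0).tolist()) for v in range(274,300,4)], 298.6)
p,im,dep=pickle.load(open('d0.pkl','rb'))['wrist']; c=cloud(p,dep)
print([ (v,c[v,155].round(0).tolist(), c[v,397].round(0).tolist()) for v in range(274,300,4)], 194.0)
```

```text
[(274, [570.0, -81.0, 352.0], [576.0, -174.0, 352.0]), (278, [571.0, -82.0, 356.0], [577.0, -172.0, 356.0]), (282, [571.0, -83.0, 359.0], [577.0, -171.0, 360.0]), (286, [570.0, -84.0, 361.0], [576.0, -171.0, 361.0]), (290, [570.0, -85.0, 364.0], [577.0, -169.0, 365.0]), (294, [569.0, -85.0, 365.0], [575.0, -170.0, 365.0]), (298, [568.0, -85.0, 366.0], [574.0, -170.0, 365.0])] 298.6
[(274, [167.0, 578.0, 249.0], [194.0, 667.0, 248.0]), (278, [167.0, 579.0, 252.0], [194.0, 666.0, 252.0]), (282, [168.0, 580.0, 255.0], [194.0, 665.0, 254.0]), (286, [168.0, 581.0, 257.0], [194.0, 664.0, 258.0]), (290, [169.0, 582.0, 260.0], [194.0, 663.0, 259.0]), (294, [170.0, 581.0, 260.0], [196.0, 663.0, 259.0]), (298, [171.0, 581.0, 261.0], [196.0, 662.0, 261.0])] 194.0
```

Emit:
apply_moves:
  targets:
    - [[0,0,0],0,50]
    - [[0,0,0],0,50]
    - [[0,0,0],0,50]
    - [[0,0,0],0,50]
    - [[20,0,0],0,50]
    - [[20,0,0],0,50]
    - [[0,0,0],0,30]
    - [[0,0,0],0,30]

```text
clock: 7.92
eef_pos: [645.3, -107.9, 59.6]
tool_rot: [-1.783, 1.563, 3.052]
force: [0.3, -1.0, 0.0]
width: 29.9
```

```bash
python3 -c "
from h import *
plan([646.5,-108,64],-83)"
```

```text
tcp [ 645.3 -107.9   59.6] toolx [-7.5e-03  7.0e-04 -1.0e+00] jaw yaw -82.98 tooly [ 0.992  0.122 -0.007]
shift tool [-4.4  1.1  0.2] |d| 4.6
yaw change -0.02 -> roll 0.02
q [-0.31  0.95  0.81  1.62 -0.81  0.95 -0.65] F [ 0.3 -1.   0. ] T [-0.02  0.01  0.02] w 29.9 t 7.92
```

Emit:
apply_moves:
  targets:
    - [[-4,1,0],0,20]
    - [[0,0,0],0,0]
    - [[0,0,0],0,0]
    - [[0,0,0],0,0]
    - [[0,0,0],0,0]

```text
clock: 8.55
eef_pos: [644.8, -106.7, 60.3]
tool_rot: [-1.771, 1.559, 3.064]
force: [1.4, -0.8, -8.7]
width: 23.6
```

Run:
```python
from h import *
from cell import eyes
plan([646.5,-108,64],-83)
im,dep=eyes.get_image('wrist'); cv2.imwrite('pics/w4.png',im)
```

```text
tcp [ 644.8 -106.7   60.3] toolx [-1.160e-02  9.000e-04 -9.999e-01] jaw yaw -82.97 tooly [ 0.992  0.122 -0.011]
shift tool [-3.7  1.5  1.5] |d| 4.3
yaw change -0.03 -> roll 0.03
q [-0.31  0.95  0.81  1.62 -0.81  0.95 -0.65] F [ 1.4 -0.8 -8.7] T [-0.15 -0.31 -0.02] w 23.6 t 8.55
```

View pics/w4.png

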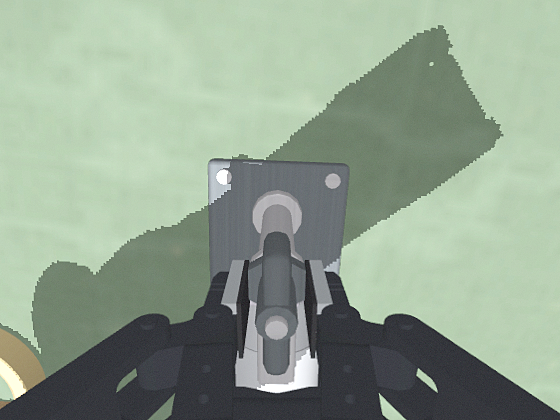

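Emit:
apply_moves:
  targets:
    - [[0,0,0],0,35]
    - [[0,0,0],0,35]
    - [[-5,1,1],0,35]
    - [[-4,0,0],0,35]
    - [[0,0,0],0,0]
    - [[0,0,0],0,0]
    - [[0,0,0],0,0]
    - [[0,0,0],0,0]

```text
clock: 9.6
eef_pos: [648.3, -106.1, 74.8]
tool_rot: [-2.283, 1.563, 2.553]
force: [-0.1, 0.7, 1.2]
width: 8.4
```

Run:
```python
from h import *
from cell import eyes
plan([646.5,-108,69],-83)
```

```text
tcp [ 648.3 -106.1   74.8] toolx [-0.0062  0.0042 -1.    ] jaw yaw -82.9 tooly [ 0.992  0.124 -0.006]
shift tool [ 5.8 -1.9  1.7] |d| 6.3
yaw change -0.1 -> roll 0.1
q [-0.31  0.94  0.82  1.61 -0.8   0.98 -0.66] F [-0.1  0.7  1.2] T [ 0.09  0.03 -0.1 ] w 8.4 t 9.6
```

Emit:
apply_moves:
  targets:
    - [[0,0,0],-8,0]
    - [[0,0,0],-10,0]
    - [[0,0,0],-10,0]
    - [[0,0,0],-10,0]
    - [[0,0,0],-10,0]

```text
clock: 10.22
eef_pos: [647.5, -105.0, 74.8]
tool_rot: [3.136, 1.561, 2.553]
force: [-1.3, 1.5, 0.7]
width: 8.7
```

Run:
```python
from h import *
from cell import eyes
plan([646.5,-108,74],7)
```

```text
tcp [ 647.5 -105.    74.8] toolx [-0.0083  0.0055 -1.    ] jaw yaw -33.39 tooly [0.55  0.835 0.   ]
shift tool [ 0.8 -3.   0.9] |d| 3.3
yaw change 40.39 -> roll -40.39
q [-0.22  0.86  0.61  1.6  -0.6   0.88  0.05] F [-1.3  1.5  0.7] T [ 0.02  0.16 -0.12] w 8.7 t 10.22
```

Emit:
apply_moves:
  targets:
    - [[0,-1,0],-10,0]
    - [[0,-1,0],-10,0]
    - [[0,0,0],-10,0]
    - [[0,0,0],-10,0]
    - [[0,0,0],0,0]

```text
clock: 10.85
eef_pos: [646.4, -104.6, 74.8]
tool_rot: [2.198, 1.558, 2.335]
force: [-0.6, 1.7, 1.4]
width: 8.5
```

Run:
```python
from h import *
from cell import eyes
plan([646.5,-108,74],7)
p=eyes.camera_params('top');im,dep=eyes.get_image('top'); cv2.imwrite('pics/t5.png',cv2.resize(im[130:230,240:360],None,fx=5,fy=5))
im,dep=eyes.get_image('wrist'); cv2.imwrite('pics/w5.png',im)
```

```text
tcp [ 646.4 -104.6   74.8] toolx [-0.0085  0.0089 -0.9999] jaw yaw 7.89 tooly [-0.137  0.99   0.01 ]
shift tool [ 0.8 -3.4 -0.3] |d| 3.5
yaw change -0.89 -> roll 0.89
q [-0.11  0.82  0.42  1.6  -0.42  0.82  0.62] F [-0.6  1.7  1.4] T [-0.07 -0.19 -0.04] w 8.5 t 10.85
```

View pics/w5.png

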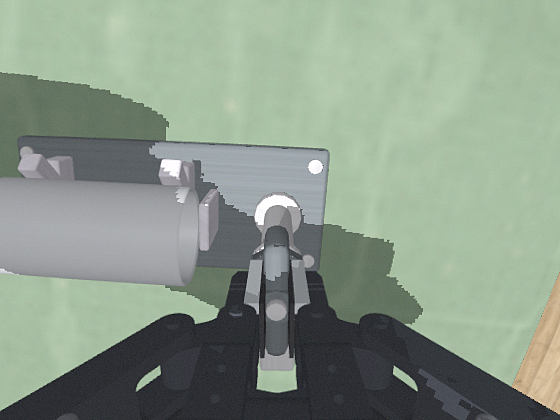

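Emit:
apply_moves:
  targets:
    - [[0,0,0],0,50]
    - [[0,0,0],0,50]
    - [[0,0,0],0,50]
    - [[-15,0,0],0,50]
    - [[-35,0,0],0,85]
    - [[-30,0,0],8,85]
    - [[-10,0,0],10.5,85]
    - [[0,0,0],10.5,85]
    - [[0,0,0],10.5,85]
    - [[0,0,0],10.5,85]

```text
clock: 12.2
eef_pos: [649.4, -108.0, 175.6]
tool_rot: [2.465, 1.565, 1.701]
force: [0.3, -0.8, -0.3]
width: 85.2
```

Run:
```python
from h import *
plan([542,-117,140],-85.3)
```

```text
tcp [ 649.4 -108.   175.6] toolx [-8.0e-04  5.9e-03 -1.0e+00] jaw yaw -43.83 tooly [0.692 0.721 0.004]
shift tool [ 35.6 -81.  -71.1] |d| 113.5
yaw change -41.47 -> roll 41.47
q [-0.26  0.76  0.72  1.52 -0.56  1.07 -0.17] F [ 0.3 -0.8 -0.3] T [-0.05 -0.03  0.05] w 85.2 t 12.2
```

Emit:
apply_moves:
  targets:
    - [[0,-14,-14],10.4,85]
    - [[0,-22,-14],10.4,85]
    - [[0,-28,-9],10.4,85]
    - [[0,-28,0],10.3,85]
    - [[0,0,0],0,85]
    - [[0,0,0],0,85]

```text
clock: 12.95
eef_pos: [547.9, -119.6, 181.6]
tool_rot: [2.203, 1.559, 0.692]
force: [0.3, 0.5, 0.6]
width: 85.2
```

Run:
```python
from h import *
from cell import eyes
import pickle
plan([542,-117,100],-85.3)
p=eyes.camera_params('wrist'); im,dep=eyes.get_image('wrist')
pickle.dump((p,im,dep),open('w6.pkl','wb')); cv2.imwrite('pics/w6.png',im)
```

```text
tcp [ 547.9 -119.6  181.6] toolx [ 0.009   0.0074 -0.9999] jaw yaw -86.59 tooly [0.998 0.059 0.009]
shift tool [81.6 -6.5 -2.4] |d| 81.8
yaw change 1.29 -> roll -1.29
q [-0.4   0.69  0.95  1.81 -0.68  1.   -0.67] F [0.3 0.5 0.6] T [0.03 0.   0.01] w 85.2 t 12.95
```

View pics/w6.png

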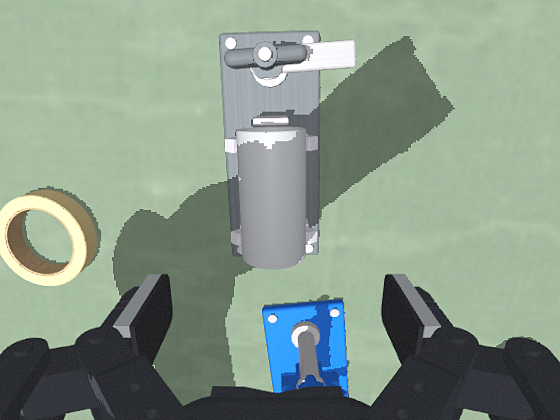

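Run:
```python
from h import *
import pickle
from scipy.optimize import least_squares
p,im,dep=pickle.load(open('w6.pkl','rb')); q=cloud(p,dep)[110:275,225:320].reshape(-1,3)
m=q[(q[:,2]>72)&(q[:,2]<94)&(q[:,0]<605)]
def f(v):
    d=np.array([1,v[1],v[3]]);d/=np.linalg.norm(d)
    return np.linalg.norm(np.cross(m-np.array([542,v[0],v[2]]),d),axis=1)-28
s=least_squares(f,[-115,.09,62,0],loss='soft_l1'); print(s.x.round(3),np.std(f(s.x)).round(2),np.degrees(np.arctan(s.x[1])).round(2))
t=m[m[:,2]>86]; print(np.percentile(t[:,0],[0,.5,99.5,100]).round(1))
```

```text
[-1.17176e+02  8.00000e-02  6.21110e+01 -7.00000e-03] 0.57 4.58
[487.1 489.1 597.5 598.8]
```

Emit:
apply_moves:
  targets:
    - [[30,-5,-2],-1.2,85]
    - [[40,0,0],0,85]
    - [[30,0,0],0,85]
    - [[0,0,0],0,85]

```text
clock: 13.5
eef_pos: [549.2, -116.5, 80.3]
tool_rot: [1.962, 1.554, 0.481]
force: [0.0, 0.3, 0.5]
width: 84.9
```

Run:
```python
from h import *
plan([543,-117,0],-85.3)
```

```text
tcp [ 549.2 -116.5   80.3] toolx [ 0.015   0.0078 -0.9999] jaw yaw -84.87 tooly [0.996 0.089 0.016]
shift tool [80.2 -7.5  0.5] |d| 80.6
yaw change -0.43 -> roll 0.43
q [-0.32  0.8   0.81  1.9  -0.83  0.8  -0.53] F [0.  0.3 0.5] T [-0.03  0.02  0.03] w 84.9 t 13.5
```

Emit:
apply_moves:
  targets:
    - [[20,-7,0],0.4,85]
    - [[25,0,0],0,85]
    - [[20,0,0],0,85]
    - [[8,0,0],0,85]
    - [[0,0,0],0,85]
    - [[0,0,0],0,85]

```text
clock: 14.25
eef_pos: [551.0, -118.5, 10.8]
tool_rot: [1.693, 1.543, 0.209]
force: [-0.6, -0.1, -0.9]
width: 85.1
```

Run:
```python
from h import *
from cell import eyes
plan([543,-117,0],-85.3)
p=eyes.camera_params('wrist'); im,dep=eyes.get_image('wrist'); cv2.imwrite('pics/w7.png',im)
c=cloud(p,dep); q=c.reshape(-1,3)
for lo,hi in((130,172),(385,430)):
    print([(v,c[v,(lo+hi)//2].round(0).tolist()) for v in (276,282,290,300,320)])
```

```text
tcp [ 551.  -118.5   10.8] toolx [ 0.0268  0.0057 -0.9996] jaw yaw -85.03 tooly [0.996 0.087 0.027]
shift tool [10.6 -8.1 -2.1] |d| 13.5
yaw change -0.27 -> roll 0.27
q [-0.25  0.89  0.69  1.94 -0.97  0.66 -0.42] F [-0.6 -0.1 -0.9] T [-0.    0.06  0.01] w 85.1 t 14.25
[(276, [556.0, -72.0, 67.0]), (282, [556.0, -74.0, 72.0]), (290, [557.0, -76.0, 78.0]), (300, [556.0, -77.0, 84.0]), (320, [548.0, -77.0, 84.0])]
[(276, [535.0, -196.0, 2.0]), (282, [564.0, -167.0, 71.0]), (290, [564.0, -165.0, 77.0]), (300, [563.0, -163.0, 84.0]), (320, [559.0, -162.0, 89.0])]
```

View pics/w7.png

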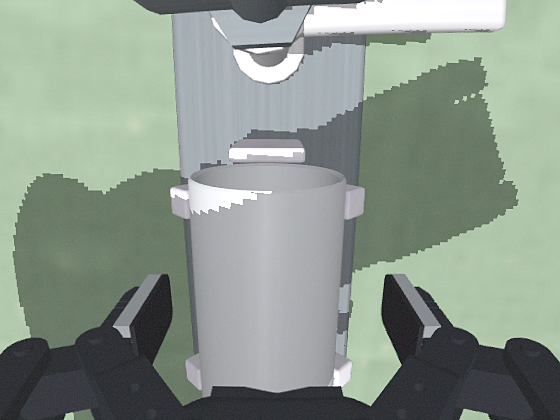

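Emit:
apply_moves:
  targets:
    - [[6,-7,-2],0,85]
    - [[6,0,0],0,85]
    - [[0,0,0],0,85]

```text
clock: 14.68
eef_pos: [544.0, -116.7, -1.3]
tool_rot: [1.686, 1.542, 0.202]
force: [-0.4, -0.2, 0.5]
width: 85.0
```

Run:
```python
from h import *
plan([544.5,-117,0],-85.3)
```

```text
tcp [ 544.  -116.7   -1.3] toolx [ 0.0279  0.0057 -0.9996] jaw yaw -85.01 tooly [0.996 0.087 0.028]
shift tool [-1.3  0.6  0.3] |d| 1.5
yaw change -0.29 -> roll 0.29
q [-0.24  0.89  0.66  1.96 -0.99  0.62 -0.39] F [-0.4 -0.2  0.5] T [-0.04  0.05  0.01] w 85.0 t 14.68
```

Close on the tube.

Emit:
apply_moves:
  targets:
    - [[0,0,0],0,65]
    - [[0,0,0],0,40]
    - [[0,0,0],0,0]
    - [[0,0,0],0,0]
    - [[0,0,0],0,0]
    - [[0,0,0],0,0]

```text
clock: 15.42
eef_pos: [543.8, -115.1, -0.8]
tool_rot: [1.807, 1.542, 0.323]
force: [-0.4, 0.6, 1.8]
width: 54.5
```

Run:
```python
from h import *
from cell import eyes
import pickle
plan([544.5,-117,0],-85.3)
p=eyes.camera_params('wrist'); im,dep=eyes.get_image('wrist'); cv2.imwrite('pics/w8.png',im);pickle.dump((p,im,dep),open('w8.pkl','wb'))
```

```text
tcp [ 543.8 -115.1   -0.8] toolx [ 0.0275  0.0092 -0.9996] jaw yaw -85.03 tooly [0.996 0.086 0.028]
shift tool [-0.8  0.6  1.9] |d| 2.2
yaw change -0.27 -> roll 0.27
q [-0.24  0.89  0.66  1.96 -0.99  0.62 -0.39] F [-0.4  0.6  1.8] T [ 0.17  0.11 -0.1 ] w 54.5 t 15.43
```

View pics/w8.png

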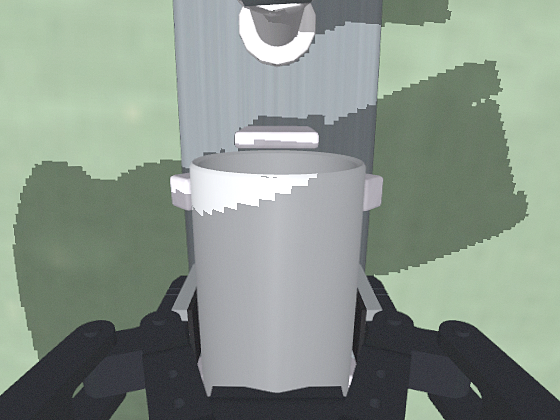

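Run:
```python
from h import *
from cell import status
s=status.read_state();R=toolR(s)
print('o',(R.T@(np.array([543,-117.1,62])-s['eef_pos'])).round(2),'axis in tool',(R.T@np.array([np.cos(np.radians(4.75)),np.sin(np.radians(4.75)),0])).round(4))
```

```text
o [-62.83   0.76   1.53] axis in tool [0.0282 0.9996 0.0038]
```

Emit:
apply_moves:
  targets:
    - [[-8,0,0],0,0]
    - [[-15,0,0],0,0]
    - [[-25,0,0],0,0]
    - [[-30,0,0],0,0]
    - [[-30,0,0],0,0]
    - [[-30,0,0],0,0]
    - [[-30,0,0],0,0]
    - [[0,0,0],0,0]

```text
clock: 16.48
eef_pos: [538.6, -118.2, 178.1]
tool_rot: [1.711, 1.54, 0.225]
force: [-0.3, 0.5, -1.6]
width: 54.2
```

Run:
```python
from h import *
from cell import eyes
import pickle
plan([544.5,-117,200],-85.3)
d={}
for n in('wrist','side','top'):
    p=eyes.camera_params(n); im,dep=eyes.get_image(n); d[n]=(p,im,dep); cv2.imwrite(f'pics/{n}9.png',im)
pickle.dump(d,open('d9.pkl','wb'))
```

```text
tcp [ 538.6 -118.2  178.1] toolx [ 0.03    0.0069 -0.9995] jaw yaw -85.12 tooly [0.996 0.085 0.03 ]
shift tool [-21.7   6.7  -0.8] |d| 22.7
yaw change -0.18 -> roll 0.18
q [-0.4   0.67  0.94  1.86 -0.69  0.94 -0.63] F [-0.3  0.5 -1.6] T [0.01 0.03 0.03] w 54.2 t 16.48
```

View pics/wrist9.png

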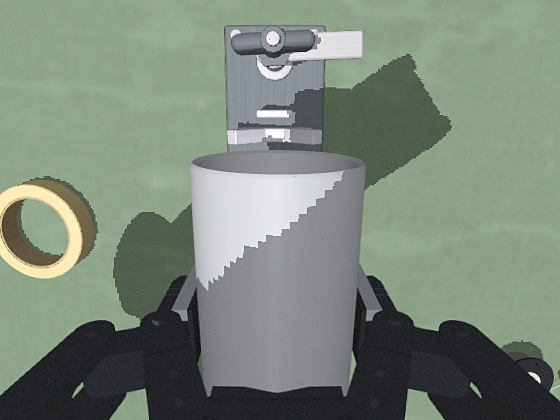

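View pics/side9.png

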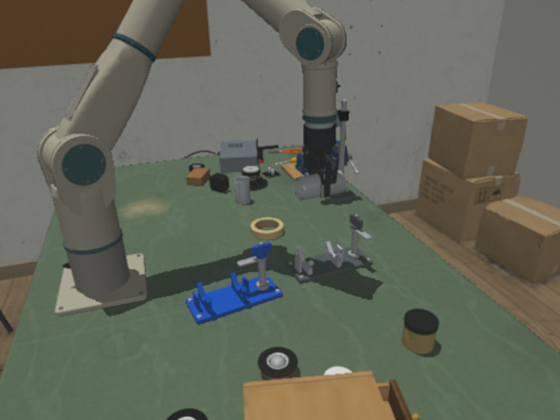

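Run:
```python
from h import *
import pickle
d=pickle.load(open('d0.pkl','rb'))
A=[]
for n in('top','side'):
    p,im,dep=d[n]; c=cloud(p,dep); q=c.reshape(-1,3); k=im.reshape(-1,3).astype(int)
    near=(abs(q[:,0]-740)<120)&(abs(q[:,1]-290)<90)
    h=near&(q[:,2]>215)&(q[:,2]<325)&(q[:,0]<775)
    H=q[h]; A.append(H); mu=H.mean(0)
    print(n,'head n',len(H),'min',H.min(0).round(0),'max',H.max(0).round(0))
    r=cv2.minAreaRect(H[:,:2].astype(np.float32)); print(' rect',np.round(r[0],1),np.round(r[1],1),round(r[2],1))
    # slices along x
    for x0 in range(655,780,12):
        s=H[(H[:,0]>=x0)&(H[:,0]<x0+12)]
        if len(s): print('  x',x0,len(s),'y',np.percentile(s[:,1],[2,98]).round(1),'z',np.percentile(s[:,2],[2,98]).round(1))
    # column
    col=near&(q[:,2]>20)&(q[:,2]<215)&(q[:,0]>770)&(q[:,0]<820)&(q[:,1]>260)
    C=q[col]; print(' column',len(C),C.mean(0).round(1) if len(C) else '')
    # plate
    pl=near&(q[:,2]>6)&(q[:,2]<18)&(k.max(1)-k.min(1)<22)&(k.mean(1)<130)&(q[:,1]<345)
    P=q[pl]; r=cv2.minAreaRect(P[:,:2].astype(np.float32)); print(' plate',len(P),np.round(r[0],1),np.round(r[1],1),round(r[2],1),P[:,2].mean().round(1),P.min(0).round(0),P.max(0).round(0))
big=cv2.resize(d['side'][1][95:205,300:365],None,fx=5,fy=5,interpolation=cv2.INTER_CUBIC); cv2.imwrite('pics/sh.png',big)
```

```text
top head n 584 min [664. 271. 250.] max [775. 328. 318.]
 rect [719.4 299.5] [110.   56.5] 1.3
  x 655 6 y [294.6 309. ] z [260.8 273. ]
  x 667 54 y [279.4 319.7] z [255.1 281.6]
  x 679 47 y [283.6 317.3] z [258.4 283.9]
  x 691 56 y [281.1 317.1] z [262.2 292.8]
  x 703 80 y [272.4 325.1] z [273.9 300.4]
  x 715 76 y [272.2 323.9] z [262.9 305.1]
  x 727 76 y [272.2 325.8] z [260.7 307.1]
  x 739 82 y [272.1 325.4] z [259.7 312.3]
  x 751 60 y [273.  324.7] z [276.1 313.7]
  x 763 47 y [274.1 317.2] z [270.6 309.8]
 column 103 [792.5 292.6  63.2]
 plate 336 [780.4 271. ] [102.8 138.8] 79.0 12.2 [710. 218.   6.] [845. 328.  18.]
side head n 575 min [664. 265. 236.] max [775. 325. 311.]
 rect [719.7 294.8] [ 60.7 111. ] 88.7
  x 655 4 y [287.3 299.6] z [265.  270.5]
  x 667 59 y [278.1 308.7] z [240.4 274.6]
  x 679 47 y [277.1 305.7] z [238.9 280.1]
  x 691 55 y [272.2 316.5] z [246.9 291.7]
  x 703 83 y [267.1 321.8] z [250.3 295.4]
  x 715 75 y [266.7 318.7] z [245.6 298.8]
  x 727 83 y [267.8 323.2] z [250.9 303.9]
  x 739 74 y [267.  322.9] z [255.5 309.1]
  x 751 62 y [267.1 316.9] z [258.7 310. ]
  x 763 33 y [268.2 302.8] z [262.9 306.1]
 column 335 [793.1 293.7 113.7]
 plate 374 [743.6 291.9] [222.9 104.5] 0.2 13.8 [632. 240.   6.] [855. 344.  18.]
```

View pics/sh.png

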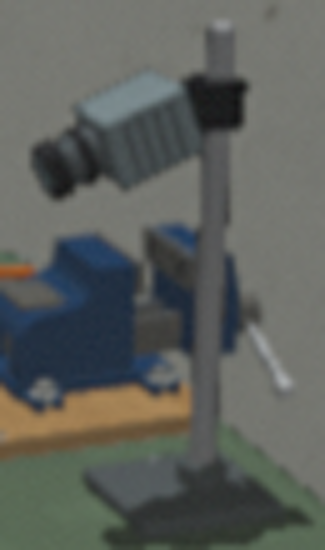

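Emit:
apply_moves:
  targets:
    - [[-10,20,-20],0,0]
    - [[-10,35,-25],0,0]
    - [[0,40,-25],0,0]
    - [[0,40,-25],0,0]
    - [[0,40,-20],0,0]
    - [[0,20,0],0,0]
    - [[0,0,0],0,0]

```text
clock: 17.5
eef_pos: [719.8, 19.3, 188.1]
tool_rot: [2.609, 1.558, 1.12]
force: [-0.9, 0.1, -2.0]
width: 54.3
```

Run:
```python
from h import *
plan([800,0,200],-90)
```

```text
tcp [719.8  19.3 188.1] toolx [ 0.0054  0.0112 -0.9999] jaw yaw -85.31 tooly [0.997 0.082 0.006]
shift tool [-11.7  78.5  25.7] |d| 83.4
yaw change -4.69 -> roll 4.69
q [-0.47  0.9   0.91  1.32 -0.72  1.25 -1.02] F [-0.9  0.1 -2. ] T [-0.03  0.03  0.01] w 54.3 t 17.5
```

Emit:
apply_moves:
  targets:
    - [[0,40,8],0,0]
    - [[0,40,8],0,0]
    - [[0,40,5],0,0]
    - [[0,40,0],0,0]
    - [[0,40,0],0,0]

```text
clock: 18.12
eef_pos: [905.7, 11.6, 182.7]
tool_rot: [2.967, 1.556, 1.467]
force: [2.1, 0.5, -0.6]
width: 54.2
```

Run:
```python
from h import *
plan([900,0,200],-90)
```

```text
tcp [905.7  11.6 182.7] toolx [ 0.0016  0.015  -0.9999] jaw yaw -85.96 tooly [0.998 0.07  0.003]
shift tool [-17.5  -6.4  10.9] |d| 21.6
yaw change -4.04 -> roll 4.04
q [-0.12  1.26  0.86  0.26 -0.83  1.7  -1.42] F [ 2.1  0.5 -0.6] T [-0.01 -0.21  0.03] w 54.2 t 18.12
```

Emit:
apply_moves:
  targets:
    - [[0,40,0],0,0]
    - [[0,40,0],0,0]

```text
clock: 18.38
eef_pos: [931.8, 10.4, 164.2]
tool_rot: [1.852, 1.521, 0.341]
force: [-0.5, -0.6, -2.1]
width: 54.5
```

Run:
```python
from h import *
plan([900,0,200],-90)
```

```text
tcp [931.8  10.4 164.2] toolx [ 0.0472  0.0168 -0.9987] jaw yaw -86.53 tooly [0.997 0.06  0.048]
shift tool [-37.4 -30.6   8. ] |d| 49.0
yaw change -3.47 -> roll 3.47
q [-0.1   1.32  1.07  0.19 -1.05  1.68 -1.44] F [-0.5 -0.6 -2.1] T [0.   0.07 0.07] w 54.5 t 18.38
```

Emit:
apply_moves:
  targets:
    - [[0,60,0],0,0]
    - [[0,60,0],0,0]
    - [[0,60,0],0,0]

```text
clock: 18.75
eef_pos: [983.7, 12.6, 146.7]
tool_rot: [1.595, 1.401, 0.073]
force: [0.2, 0.4, -1.9]
width: 53.8
```

Run:
```python
from h import *
plan([900,0,200],-90)
```

```text
tcp [983.7  12.6 146.7] toolx [ 0.1686  0.0124 -0.9856] jaw yaw -87.14 tooly [0.984 0.048 0.169]
shift tool [-66.8 -74.    8.2] |d| 100.0
yaw change -2.86 -> roll 2.86
q [-0.1   1.35  1.11  0.19 -1.1   1.54 -1.45] F [ 0.2  0.4 -1.9] T [ 0.02  0.23 -0.04] w 53.8 t 18.75
```

Emit:
apply_moves:
  targets:
    - [[0,60,0],0,0]
    - [[0,60,0],0,0]
    - [[0,60,0],0,0]
    - [[0,60,0],0,0]

```text
clock: 19.25
eef_pos: [1045.2, 14.2, 161.1]
tool_rot: [1.562, 1.237, 0.029]
force: [0.5, 0.4, -1.5]
width: 54.1
```

Run:
```python
from h import *
plan([900,0,200],-90)
```

```text
tcp [1045.2   14.2  161.1] toolx [ 0.3272  0.0095 -0.9449] jaw yaw -87.87 tooly [0.944 0.036 0.327]
shift tool [ -84.4 -124.9    8.9] |d| 151.0
yaw change -2.13 -> roll 2.13
q [-0.1   1.35  1.1   0.19 -1.1   1.37 -1.46] F [ 0.5  0.4 -1.5] T [0.01 0.43 0.  ] w 54.1 t 19.25
```

Emit:
apply_moves:
  targets:
    - [[0,60,0],0,0]
    - [[0,0,0],0,0]

```text
clock: 19.5
eef_pos: [1059.2, 13.8, 171.5]
tool_rot: [1.559, 1.196, 0.023]
force: [-0.7, 1.1, -1.3]
width: 54.5
```

Run:
```python
from h import *
plan([700,100,300],-90)
```

```text
tcp [1059.2   13.8  171.5] toolx [ 0.3662  0.0084 -0.9305] jaw yaw -88.07 tooly [0.93  0.033 0.366]
shift tool [-250.3 -284.1  -97.7] |d| 391.1
yaw change -1.93 -> roll 1.93
q [-0.1   1.34  1.1   0.19 -1.1   1.34 -1.47] F [-0.7  1.1 -1.3] T [0.   0.47 0.05] w 54.5 t 19.5
```

Emit:
apply_moves:
  targets:
    - [[-12,-18,0],0,0]
    - [[-20,-28,0],0,0]
    - [[-28,-38,-1],0,0]
    - [[-28,-40,-1],0,0]
    - [[-28,-40,-1],0,0]
    - [[-28,-40,-1],0,0]

```text
clock: 20.25
eef_pos: [806.7, 8.6, 225.3]
tool_rot: [1.563, 1.204, 0.029]
force: [0.0, 0.4, 0.0]
width: 54.2
```

Run:
```python
from h import *
plan([650,100,300],-90)
```

```text
tcp [806.7   8.6 225.3] toolx [ 0.3586  0.0105 -0.9334] jaw yaw -87.89 tooly [0.933 0.036 0.359]
shift tool [-124.9 -116.1  -96.9] |d| 196.2
yaw change -2.11 -> roll 2.11
q [-0.58  0.9   1.11  1.47 -1.08  1.   -0.8 ] F [0.  0.4 0. ] T [-0.04  0.41  0.  ] w 54.2 t 20.25
```

Emit:
apply_moves:
  targets:
    - [[-39,-28,-1],0,0]
    - [[-39,-28,-1],0,0]
    - [[-39,-28,-1],0,0]
    - [[-39,-28,-1],0,0]
    - [[-33,-28,-10],0,0]
    - [[0,0,-40],0,0]
    - [[0,0,-50],0,0]
    - [[0,0,-50],0,0]
    - [[0,0,-50],0,0]
    - [[0,0,-40],0,0]

```text
clock: 21.5
eef_pos: [581.2, 248.4, 355.8]
tool_rot: [1.627, 1.218, 0.081]
force: [0.0, 0.7, -1.0]
width: 54.4
```

Run:
```python
from h import *
plan([610,297,360],-90)
```

```text
tcp [581.2 248.4 355.8] toolx [ 0.344   0.0278 -0.9386] jaw yaw -88.4 tooly [0.939 0.02  0.345]
shift tool [  7.4  29.4 -47.8] |d| 56.7
yaw change -1.6 -> roll 1.6
q [-1.33  0.55  1.29  1.72 -0.62  0.95 -1.44] F [ 0.   0.7 -1. ] T [-0.12  0.43 -0.06] w 54.4 t 21.5
```

Emit:
apply_moves:
  targets:
    - [[0,28,-20],0,0]
    - [[0,0,-15],0,0]
    - [[0,0,0],0,0]

```text
clock: 21.88
eef_pos: [602.5, 289.9, 363.2]
tool_rot: [1.63, 1.226, 0.091]
force: [0.9, 0.2, -2.0]
width: 54.3
```

Run:
```python
from h import *
from cell import eyes
import pickle
plan([610,297,360],-90)
d={}
for n in('wrist','side','top'):
    p=eyes.camera_params(n); im,dep=eyes.get_image(n); d[n]=(p,im,dep); cv2.imwrite(f'pics/{n}10.png',im)
    if n=='wrist': print((-p['R'].T@p['t']).round(1),p['R'][2].round(3))
pickle.dump(d,open('d10.pkl','wb'))
```

```text
tcp [602.5 289.9 363.2] toolx [ 0.3363  0.0307 -0.9412] jaw yaw -87.97 tooly [0.941 0.027 0.337]
shift tool [ 5.7  6.2 -6.8] |d| 10.8
yaw change -2.03 -> roll 2.03
q [-1.3   0.61  1.26  1.6  -0.64  1.02 -1.49] F [ 0.9  0.2 -2. ] T [-0.06  0.44 -0.  ] w 54.3 t 21.88
[614.  285.3 558. ] [ 0.039  0.02  -0.999]
```

View pics/wrist10.png

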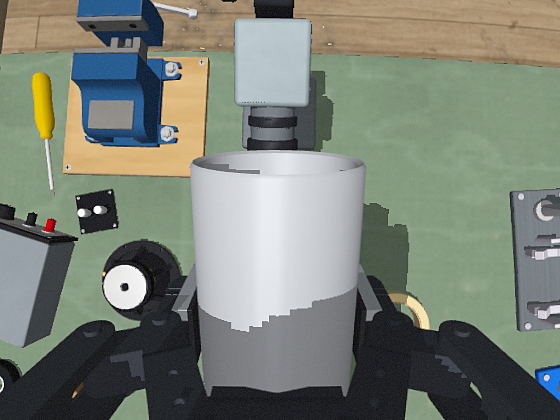

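View pics/side10.png

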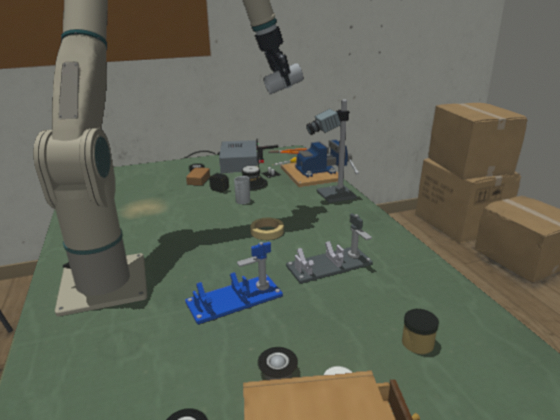

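```bash
cat > m10.py <<'E'
from h import *
import pickle,sys
from scipy.optimize import least_squares
from cell import status
def tubefit(p,dep,rows=(165,380),cols=(200,358)):
    q=cloud(p,dep)[rows[0]:rows[1],cols[0]:cols[1]].reshape(-1,3)
    s=status.read_state();R=toolR(s); T=(q-s['eef_pos'])@R   # tool coords
    m=T[(abs(T[:,1])<52)&(T[:,0]<-70)&(T[:,0]>-95)&(abs(T[:,2])<24)]
    def f(v):
        d=np.array([v[1],1,v[3]]);d/=np.linalg.norm(d)
        return np.linalg.norm(np.cross(m-np.array([v[0],0,v[2]]),d),axis=1)-28
    r=least_squares(f,[-62,.03,1,0],loss='soft_l1')
    return r.x,np.std(f(r.x)),T,len(m)
if __name__=='__main__':
    d=pickle.load(open('d10.pkl','rb')); p,im,dep=d['wrist']
    v,sd,T,n=tubefit(p,dep); print('tube in tool: x0,dx/dy,z0,dz/dy',v.round(4),'sd',sd.round(2),n)
    # tube far-end: extreme tool-y of near-ridge points
    m=T[(abs(T[:,2]-v[2])<15)&(T[:,0]<-80)&(T[:,0]>-96)]; print('far end tool y',np.percentile(m[:,1],[99,99.7,100]).round(1),'near',m[:,1].min().round(1))
    c=cloud(p,dep)
    box=c[18:107,232:314].reshape(-1,3); b=box[(box[:,2]>285)&(box[:,2]<325)]
    # plane fit
    A=np.c_[b[:,:2],np.ones(len(b))]; k,*_=np.linalg.lstsq(A,b[:,2],rcond=None); r=b[:,2]-A@k
    ok=abs(r)<3; k,*_=np.linalg.lstsq(A[ok],b[ok,2],rcond=None); b=b[ok]
    print('plane slope',np.degrees(np.arctan(np.hypot(k[0],k[1]))).round(2),'azimuth up',np.degrees(np.arctan2(k[1],k[0])).round(2),len(b))
    r=cv2.minAreaRect(b[:,:2].astype(np.float32)); print('box rect',np.round(r[0],1),np.round(r[1],1),round(r[2],2))
    E=[]
    for row in range(24,102,4):
        q=c[row,225:320]; g=q[(q[:,2]>285)&(q[:,2]<325)]
        E.append([g[:,0].mean(),g[:,1].max(),g[:,1].min()])
    E=np.array(E)
    for j in(1,2): f=np.polyfit(E[:,0],E[:,j],1); print('edge slope deg',np.degrees(np.arctan(f[0])).round(2),'y@x=720',np.polyval(f,720).round(1))
    for row in range(108,152,5):
        q=c[row,240:306]; g=q[(q[:,2]>230)&(q[:,2]<320)]
        if len(g): i=g[:,2].argmax(); print(row,len(g),'y',g[:,1].max().round(1),g[:,1].min().round(1),'mid',((g[:,1].max()+g[:,1].min())/2).round(1),'top',g[i].round(1))
E
python3 m10.py
```

```text
tube in tool: x0,dx/dy,z0,dz/dy [-6.21027e+01  3.40000e-02 -1.49380e+00  2.20000e-03] sd 0.47 28815
far end tool y [55.5 55.8 56.1] near -10.0
plane slope 19.92 azimuth up 0.5 6592
box rect [730.  297.7] [58.5 56.1] 0.75
edge slope deg 0.4 y@x=720 325.3
edge slope deg 1.29 y@x=720 269.9
108 44 y 314.2 280.0 mid 297.1 top [701.1 298.5 282.4]
113 43 y 314.3 279.8 mid 297.0 top [697.3 300.7 281.9]
118 49 y 317.1 278.1 mid 297.6 top [693.5 295.2 281.9]
123 49 y 316.9 277.9 mid 297.4 top [689.7 298.1 281.4]
128 44 y 314.1 279.4 mid 296.7 top [687.2 293.6 276.8]
133 43 y 314.2 280.0 mid 297.1 top [683.3 296.5 276.4]
138 48 y 316.8 278.2 mid 297.5 top [679.8 294.1 274.9]
143 51 y 317.6 276.4 mid 297.0 top [675.  298.5 278. ]
148 51 y 317.6 276.1 mid 296.9 top [671.8 296.9 275. ]
```

```bash
cat > goal.py <<'E'
from h import *
from cell import status
psi=np.radians(0.7); V=np.array([528,295.2,200.]); O=np.array([-62.1,0.9,-1.5]); A=np.array([0.034,1,0.0022]);A/=np.linalg.norm(A)
def goal(V=V,psi=psi):
    s=status.read_state();R=toolR(s)
    a=R@A; c=s['eef_pos']+R@O
    g=np.array([np.cos(np.radians(20))*np.cos(psi),np.cos(np.radians(20))*np.sin(psi),np.sin(np.radians(20))])
    print('tube c',c.round(1),'elev',np.degrees(np.arcsin(a[2])).round(2),'az',np.degrees(np.arctan2(a[1],a[0])).round(2),'angle err',np.degrees(np.arccos(min(1,a@g))).round(2))
    print('shift tool',(R.T@(V-c)).round(1),'world',(V-c).round(1))
    e=R.T@g; print('roll',np.degrees(np.arctan2(e[2],e[1])-np.arctan2(A[2],A[1])).round(2), 'toolx',R[:,0].round(3),'q',s['qpos'].round(2),'qd max',abs(s['qd']).max().round(3),'w',round(s['width'],1),'t',round(s['clock'],2),'F',s['force'].round(1))
if __name__=='__main__': goal()
E
python3 goal.py
```

```text
tube c [583.1 286.8 423. ] elev 17.85 az 1.3 angle err 2.22
shift tool [ 191.4 -127.2   -5.7] world [ -55.1    8.4 -223. ]
roll 0.52 toolx [ 0.338  0.03  -0.941] q [-1.3   0.6   1.26  1.61 -0.63  1.02 -1.49] qd max 0.004 w 54.5 t 22.02 F [ 0.5 -0.3 -1.1]
```

Emit:
apply_moves:
  targets:
    - [[-9,-26,-3],0,0]
    - [[-9,-26,-3],0,0]
    - [[30,-11,0],0,0]
    - [[40,-14,0],0,0]
    - [[40,-14,0],0,0]
    - [[35,-13,0],0,0]
    - [[0,0,0],0,0]

```text
clock: 22.9
eef_pos: [545.2, 285.8, 207.9]
tool_rot: [1.644, 1.225, 0.088]
force: [-0.5, 0.2, -0.5]
width: 54.0
```

```bash
python3 goal.py
```

```text
tube c [525.1 285.5 266.6] elev 17.8 az 0.52 angle err 2.2
shift tool [ 64.  -19.7  -8. ] world [  2.9   9.7 -66.6]
roll -0.23 toolx [ 0.338  0.03  -0.941] q [-1.29  0.63  1.03  1.96 -0.77  0.6  -1.4 ] qd max 0.056 w 54.0 t 22.9 F [-0.5  0.2 -0.5]
```

Emit:
apply_moves:
  targets:
    - [[20,-6,-4],0,0]
    - [[20,-6,-4],0,0]
    - [[16,-5,0],0,0]
    - [[0,0,0],0,0]

```text
clock: 23.4
eef_pos: [554.2, 294.1, 157.3]
tool_rot: [1.657, 1.213, 0.096]
force: [-0.5, -0.4, -0.9]
width: 54.3
```

```bash
python3 goal.py
```

```text
tube c [533.3 293.5 215.8] elev 18.47 az 0.18 angle err 1.61
shift tool [ 13.  -10.5  -1.3] world [ -5.3   1.7 -15.8]
roll -0.54 toolx [ 0.349  0.034 -0.937] q [-1.21  0.68  0.89  2.   -0.89  0.48 -1.33] qd max 0.041 w 54.3 t 23.4 F [-0.5 -0.4 -0.9]
```

Emit:
apply_moves:
  targets:
    - [[-28,10,0],0,0]
    - [[-28,5,0],0,0]
    - [[-28,8,0],0,0]
    - [[0,0,0],0,0]

```text
clock: 23.9
eef_pos: [550.4, 289.2, 255.3]
tool_rot: [1.667, 1.203, 0.101]
force: [-0.3, 0.6, -1.1]
width: 53.9
```

```bash
python3 goal.py
```

```text
tube c [529.  288.4 313.6] elev 19.0 az -0.17 angle err 1.29
shift tool [105.9 -41.6  -2.8] world [  -1.     6.8 -113.6]
roll -0.86 toolx [ 0.357  0.036 -0.933] q [-1.35  0.59  1.13  1.91 -0.7   0.68 -1.47] qd max 0.027 w 53.9 t 23.9 F [-0.3  0.6 -1.1]
```

Emit:
apply_moves:
  targets:
    - [[20,-8,-1],-0.5,0]
    - [[20,-8,-1],-0.5,0]
    - [[20,-8,-1],0,0]
    - [[20,-8,0],0,0]
    - [[12,-5,0],0,0]
    - [[0,0,0],0,0]

```text
clock: 24.65
eef_pos: [549.4, 294.8, 156.6]
tool_rot: [1.657, 1.201, 0.108]
force: [0.3, 0.5, -0.6]
width: 54.2
```

```bash
python3 goal.py
```

```text
tube c [527.9 293.9 214.9] elev 19.18 az 0.77 angle err 0.82
shift tool [14.  -5.2 -0.8] world [  0.1   1.3 -14.9]
roll 0.04 toolx [ 0.36   0.039 -0.932] q [-1.21  0.67  0.88  2.02 -0.9   0.44 -1.31] qd max 0.019 w 54.2 t 24.65 F [ 0.3  0.5 -0.6]
```

Emit:
apply_moves:
  targets:
    - [[9,-3,-1],0,0]
    - [[6,-2,0],0,0]
    - [[0,0,0],0,0]

```text
clock: 25.02
eef_pos: [551.1, 296.6, 141.3]
tool_rot: [1.66, 1.199, 0.109]
force: [-0.4, -0.2, -1.7]
width: 54.1
```

```bash
python3 goal.py
python3 - <<'E'
from h import *
from cell import eyes
import pickle
d={}
for n in('wrist','side','top'):
    p=eyes.camera_params(n); im,dep=eyes.get_image(n); d[n]=(p,im,dep); cv2.imwrite(f'pics/{n}11.png',im)
pickle.dump(d,open('d11.pkl','wb'))
im=d['side'][1]; cv2.imwrite('pics/side11c.png',cv2.resize(im[90:210,230:370],None,fx=4,fy=4,interpolation=cv2.INTER_CUBIC))
im=d['top'][1]; cv2.imwrite('pics/top11c.png',cv2.resize(im[80:220,120:270],None,fx=4,fy=4,interpolation=cv2.INTER_CUBIC))
from m10 import tubefit
p,im,dep=d['wrist']; v,sd,T,n=tubefit(p,dep); print('tube in tool',v.round(4),sd.round(2),n)
m=T[(abs(T[:,2]-v[2])<15)&(T[:,0]<-80)&(T[:,0]>-96)]; print('far end',np.percentile(m[:,1],[99,99.7]).round(1))
# independent fits in world from side and top
from scipy.optimize import least_squares
for n in('side','top'):
    p,im,dep=d[n]; q=cloud(p,dep).reshape(-1,3); k=im.reshape(-1,3).astype(int)
    c0=np.array([528,295.,200]); a0=np.array([np.cos(.349),0.012,np.sin(.349)])
    w=q-c0; al=w@a0; rad=np.linalg.norm(w-np.outer(al,a0),axis=1)
    m=q[(abs(al)<58)&(rad<36)&(rad>22)&(k.mean(1)>75)&((abs(al)>16))]
    def f(v):
        dd=np.array([1,v[1],v[3]]);dd/=np.linalg.norm(dd)
        return np.linalg.norm(np.cross(m-np.array([528,v[0],v[2]]),dd),axis=1)-28
    r=least_squares(f,[295,.012,200,.364],loss='soft_l1'); x=r.x
    print(n,len(m),'y,z @528',x[[0,2]].round(1),'az',np.degrees(np.arctan(x[1])).round(1),'elev',np.degrees(np.arctan(x[3]/np.hypot(1,x[1]))).round(1),'sd',np.std(f(x)).round(1),'along',np.percentile((m-c0)@a0,[1,99]).round(0))
E
```

```text
tube c [529.4 295.6 199.5] elev 19.29 az 0.74 angle err 0.71
shift tool [-1.  -1.2  0.4] world [-1.4 -0.4  0.5]
roll 0.01 toolx [ 0.362  0.04  -0.932] q [-1.18  0.68  0.83  2.03 -0.93  0.4  -1.28] qd max 0.005 w 54.1 t 25.02 F [-0.4 -0.2 -1.7]
tube in tool [-6.26319e+01  3.32000e-02  1.28810e+00  6.00000e-03] 0.47 28292
far end [56.  56.3]
side 429 y,z @528 [294.8 200.7] az 1.3 elev 19.6 sd 2.4 along [-53.  56.]
top 262 y,z @528 [295.4 200.6] az 0.5 elev 20.6 sd 3.0 along [-50.  56.]
```

View pics/side11c.png

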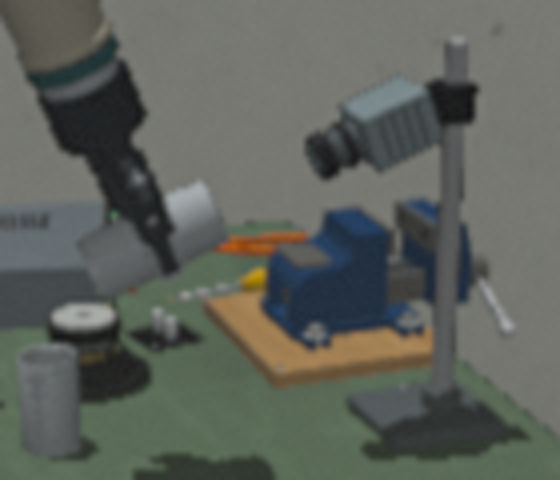

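View pics/top11c.png

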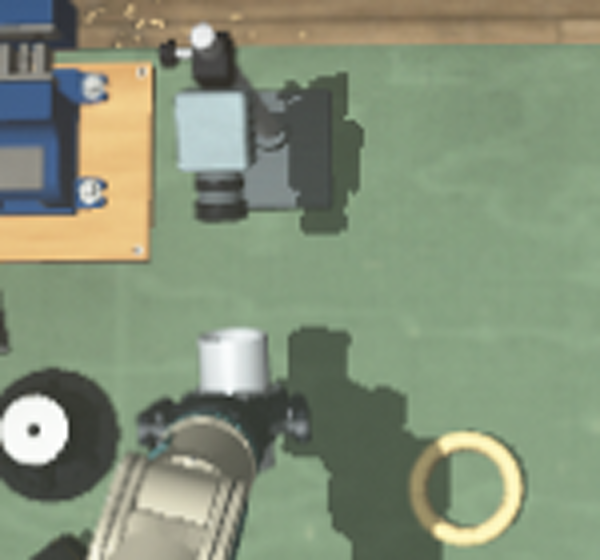

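View pics/wrist11.png

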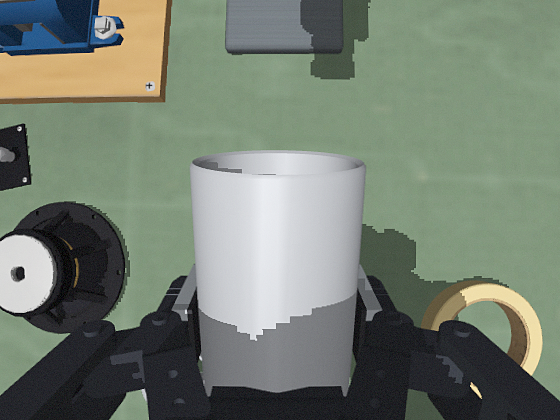

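Run:
```python
from h import *
import pickle
d=pickle.load(open('d11.pkl','rb')); p,im,dep=d['top']
g=cv2.cvtColor(im,cv2.COLOR_BGR2GRAY).astype(int); hsv=cv2.cvtColor(im,cv2.COLOR_BGR2HSV)
# print saturation profile rows through barrel and tube
for row in (126,131,133): print('barrel',row,list(zip(range(164,186),hsv[row,164:186,1].tolist(),g[row,164:186].tolist())))
for row in (165,168,171): print('tube',row,list(zip(range(165,192),hsv[row,165:192,1].tolist(),g[row,165:192].tolist())))
```

```text
barrel 126 [(164, 49, 147), (165, 50, 147), (166, 49, 145), (167, 48, 147), (168, 45, 117), (169, 29, 69), (170, 20, 62), (171, 12, 65), (172, 7, 70), (173, 7, 74), (174, 7, 71), (175, 12, 65), (176, 21, 60), (177, 17, 59), (178, 22, 57), (179, 23, 55), (180, 30, 58), (181, 18, 124), (182, 20, 138), (183, 20, 138), (184, 20, 138), (185, 20, 138)]
barrel 131 [(164, 49, 146), (165, 49, 147), (166, 49, 146), (167, 49, 145), (168, 46, 113), (169, 29, 69), (170, 17, 61), (171, 13, 61), (172, 19, 66), (173, 11, 71), (174, 10, 77), (175, 11, 68), (176, 16, 62), (177, 21, 61), (178, 21, 60), (179, 22, 57), (180, 23, 55), (181, 13, 75), (182, 17, 115), (183, 17, 121), (184, 19, 118), (185, 15, 117)]
barrel 133 [(164, 49, 146), (165, 51, 148), (166, 50, 148), (167, 50, 148), (168, 45, 122), (169, 34, 79), (170, 16, 62), (171, 16, 64), (172, 11, 69), (173, 10, 73), (174, 7, 70), (175, 15, 65), (176, 16, 62), (177, 21, 61), (178, 25, 60), (179, 26, 57), (180, 32, 55), (181, 35, 70), (182, 48, 143), (183, 48, 152), (184, 47, 152), (185, 48, 153)]
tube 165 [(165, 49, 150), (166, 48, 150), (167, 48
[... 534 characters left out ...]
4, 5, 237), (175, 4, 246), (176, 2, 250), (177, 2, 249), (178, 4, 243), (179, 7, 231), (180, 7, 222), (181, 9, 214), (182, 9, 202), (183, 9, 186), (184, 9, 165), (185, 11, 142), (186, 9, 106), (187, 47, 142), (188, 48, 153), (189, 48, 153), (190, 48, 152), (191, 50, 148)]
tube 171 [(165, 45, 159), (166, 45, 160), (167, 47, 159), (168, 45, 158), (169, 39, 153), (170, 12, 189), (171, 9, 215), (172, 7, 225), (173, 7, 231), (174, 4, 236), (175, 4, 244), (176, 3, 249), (177, 3, 249), (178, 4, 242), (179, 7, 230), (180, 6, 223), (181, 9, 214), (182, 8, 202), (183, 8, 186), (184, 11, 168), (185, 10, 145), (186, 9, 113), (187, 42, 131), (188, 48, 149), (189, 48, 152), (190, 47, 153), (191, 48, 153)]
```

```bash
python3 - <<'E'
from h import *
import pickle
d=pickle.load(open('d11.pkl','rb')); p=d['top'][0]
for z in(250,258): print('barrel',[ray(p,u,131,z).round(1).tolist() for u in(168.15,174.7,181.3)])
for z in(205,215): print('tube',[ray(p,u,168,z).round(1).tolist() for u in(169.0,177.85,186.6)])
print('front of barrel row ~134.5', ray(p,174.7,134.7,265).round(1),'col top')
E
python3 goal.py
```

```text
barrel [[682.0, 322.0, 250.0], [681.7, 300.8, 250.0], [681.4, 279.5, 250.0]]
barrel [[680.4, 320.4, 258.0], [680.1, 299.3, 258.0], [679.9, 278.1, 258.0]]
tube [[568.4, 326.7, 205.0], [568.2, 297.6, 205.0], [568.0, 268.8, 205.0]]
tube [[567.2, 324.7, 215.0], [566.9, 295.7, 215.0], [566.7, 267.1, 215.0]]
front of barrel row ~134.5 [666.8 297.8 265. ] col top
tube c [529.7 295.7 200.1] elev 19.34 az 0.74 angle err 0.66
shift tool [-0.6 -1.6  0.4] world [-1.7 -0.5 -0.1]
roll 0.01 toolx [ 0.362  0.04  -0.931] q [-1.18  0.68  0.83  2.03 -0.93  0.4  -1.28] qd max 0.003 w 54.0 t 25.18 F [ 0.1  0.5 -1.4]
```

```bash
sed -i 's/V=np.array(\[528,295.2,200.\]); O=np.array(\[-62.1,0.9,-1.5\]); A=np.array(\[0.034,1,0.0022\])/V=np.array([529,295.5,200.]); O=np.array([-62.6,1.0,1.3]); A=np.array([0.0332,1,0.006])/' goal.py; python3 goal.py
```

```text
tube c [529.7 292.8 200.5] elev 19.37 az 0.5 angle err 0.65
shift tool [ 0.3 -0.8 -2.7] world [-0.7  2.7 -0.5]
roll -0.21 toolx [ 0.362  0.04  -0.931] q [-1.18  0.68  0.83  2.03 -0.93  0.4  -1.28] qd max 0.003 w 54.0 t 25.18 F [ 0.1  0.5 -1.4]
```

Emit:
apply_moves:
  targets:
    - [[0,-0.5,-2.5],-0.2,0]
    - [[0,0,0],0,0]
    - [[0,0,0],0,0]
    - [[0,0,0],0,0]

```text
clock: 25.68
eef_pos: [551.1, 299.7, 142.4]
tool_rot: [1.657, 1.197, 0.111]
force: [0.9, 0.3, -1.9]
width: 54.1
```

```bash
python3 goal.py
python3 - <<'E'
from h import *
from cell import eyes,status
import pickle
from m10 import tubefit
p=eyes.camera_params('wrist'); im,dep=eyes.get_image('wrist'); v,sd,T,n=tubefit(p,dep); print('tube in tool',v.round(4),sd.round(2))
p=eyes.camera_params('top'); im,dep=eyes.get_image('top'); h=cv2.cvtColor(im,cv2.COLOR_BGR2HSV)[168,160:195,1]; print(h.tolist())
E
python3 goal.py
```

```text
tube c [529.4 295.9 201. ] elev 19.44 az 0.74 angle err 0.57
shift tool [ 0.8 -0.7  0.4] world [-0.4 -0.4 -1. ]
roll 0.02 toolx [ 0.363  0.041 -0.931] q [-1.19  0.68  0.83  2.03 -0.93  0.4  -1.29] qd max 0.002 w 54.1 t 25.68 F [ 0.9  0.3 -1.9]
tube in tool [-6.30315e+01  3.19000e-02  1.20280e+00  6.40000e-03] 0.48
[49, 48, 47, 48, 49, 48, 49, 47, 30, 10, 6, 7, 5, 5, 4, 2, 3, 4, 5, 6, 9, 9, 11, 9, 11, 12, 47, 49, 48, 50, 48, 46, 47, 47, 45]
tube c [529.3 295.8 200.9] elev 19.43 az 0.74 angle err 0.57
shift tool [ 0.7 -0.7  0.3] world [-0.3 -0.3 -0.9]
roll 0.02 toolx [ 0.363  0.041 -0.931] q [-1.19  0.68  0.83  2.03 -0.93  0.4  -1.29] qd max 0.002 w 54.2 t 25.77 F [-0.  -0.1 -1. ]
```

```bash
python3 -c "
from cell import ctrl
print(ctrl.finish_job())"
```

```text
the job is handed in; nothing more can be done
None
```

The job is handed in at about 26 s of the 51 s allowed. The arm is still holding the tube at the view point, motionless (joint speeds at most 0.002 rad/s) and touching nothing but the gripper.

**What I did**
- **Wing nut:** I turned it about 91° anticlockwise. The wrist picture showed the clamp finger clear of the tube's end.
- **Tube:** I gripped it across the middle between the saddles and lifted it out.
- **Slope:** the moves cannot pitch the tool directly. I tilted it by pushing outward past the arm's reach, about 240 mm to the camera's right, then carried the tube to the view point.

**Last checks**
- **Position:** the tube centre is at about (529, 296, 201) mm against a target of (529, 295.5, 200).
- **Angle:** the axis slopes 19.4° where 20° is wanted, with heading 0.74° against 0.7°. That is about 0.6° off the lens axis in all.
- **Grip:** steady at 54 mm opening.

**What failed or disagreed**
- **Fingertips:** the cameras showed them about 40 mm farther back than the reported tool position, so my first close shut above the wing without touching it. A second close landed on the nut's hub with about 9 N. I allowed for the offset after that.
- **Sideways position:** the wrist and top cameras agree to about 1 mm. The coarser side-camera depth puts the tube about 4 mm off sideways; I trusted the other two.
- **Distance to the lens:** known only to about 3 mm, because the lens's front face was not seen directly.

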